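# Fit the filter cassette in the desk air cleaner

## Task

The spare filter cassette is stored, rib end first, in the blue sleeve. Draw it out and fit it in the filter bay of the white air cleaner, rib side up: tuck its black tongue under the blue retaining lip while the rib end is still raised, then lower the rib end until the cassette lies flat and fully home in the bay, and let go. Leave everything else on the desk where it is.

Things in the scene. Friction and masses are not known exactly. Their poses are not given: they have to be found in the camera images.
- cassette: Loose orange rigid filter cassette, ~160 g, 150 (x) x 60 (y) x 12 mm thick. Origin: centre of its underside; x points to the tongue, z out of the rib side. At the start it lies flat in the sleeve, rib end inward, underside 12 mm over the desk, tongue end about 50 mm out of the mouth; drawing it 105 mm straight out frees it. Its sides can be pinched from above where it stands out, as at x = 44 mm.
- tongue_tip (a point): Middle of the tip of the cassette's black tongue, (75, 0, 3) mm in the cassette's frame. The tongue is the last 20 mm (x = 55 to 75 mm), 50 mm wide and only 6 mm thick (z = 0 to 6 mm).
- rear_edge (a point): Middle of the cassette's rib-end face, (-75, 0, 6) mm in the cassette's frame.
- rib (a point): Middle of the top of the cassette's black grip rib, (-45, 0, 36) mm in the cassette's frame. The rib is 10 mm thick along x, 44 mm wide along y and rises from z = 12 to 36 mm; the cassette is fitted by this rib.
- air_cleaner: White air cleaner fixed to the desk, 199 x 100 mm. Origin: middle of the filter bay, at desk height; x points to the head with the lip, z up. Bay: x = -77.5 to 77.5, y = -33 to 33 mm, black floor at z = 38. Sill round it at z = 50 (near end x = -91.5 to -77.5; sides y = 33 to 50, inner edge bevelled). Head and two side cheeks (x = 37.5 to 107.5, y = 33 to 50 either side) rise to z = 72.
- lip_edge (a point): Middle of the lower front edge of the blue lip, (64.5, 0, 51) mm in the air cleaner's frame. The lip, z = 51 to 59, reaches from the bay's end wall (x = 77.5) back to here. The cassette is 8 mm too long to go straight down between near sill and lip: it goes in tilted some 10 to 17 degrees, tongue first and down on the floor, rib end above the sill.
- sleeve: Blue storage sleeve fixed to the desk, 120 mm long (x), 78 mm wide, 57 mm high, with screw flanges out to y = 54 mm either side. Origin: centre of its underside; x points out of its open mouth (at x = 60 mm). Inside: floor at z = 12 mm, 68 mm wide, 42 mm high; roof, sides and back are closed, so the rib cannot be reached in it.
- lamp: Bystander: bulb lamp with a grey cap and hook, 128 mm across up to 162 mm high, above that only a neck 37 mm across and the hook, 267 mm tall in all, loose. Origin: centre of its underside.
- wipes_tub: Bystander: round wipes tub with a green lid, 69 mm across, 133 mm tall, loose. Origin: centre of its underside.
- cream_tube: Bystander: tube of hand cream lying flat, 40 (x) x 136 (y) x 27 mm, loose. Origin: centre of its underside.
- phone: Bystander: smartphone lying flat, 78 (x) x 165 (y) x 10 mm, loose. Origin: centre of its underside.
- cool_box: Fixed blue cool box with a white lid at the left end of the desk, 186 (x) x 266 (y) mm in its own frame, 212 mm high with its handle. Origin: centre of its underside.
- swab_box: Fixed closed swab box near the front edge of the desk (the edge runs along world x = 0.28 m), 70 (x) x 200 (y) x 46 mm. Origin: centre of its underside.
- tube_rack: Fixed grey rack of sample tubes at the right of the desk, 156 (x) x 298 (y) x 138 mm with its tubes. Origin: centre of its underside.

How it is judged:
On the way, in this order (a step that is already met when the one before it is completed fails the run):
1. the cassette is drawn right out of the sleeve (horizontal distance between cassette and sleeve above 0.14 m), for 0.1 s.
2. the tongue is tucked under the lip, inside the bay, while the rib end is still raised above the near sill (x of tongue_tip in the frame of air_cleaner above 0.069 m and y of tongue_tip in the frame of air_cleaner between -0.008 and 0.008 m and z of tongue_tip in the frame of air_cleaner between 0.036 and 0.049 m and z of rear_edge in the frame of air_cleaner above 0.056 m), for 0.1 s.
At the end, for the whole second after the job is handed in: The cassette lies still in the air cleaner's bay, rib up, flat within 0.05 rad, its tongue at least 4 mm under the blue lip and its rib end down in the bay within 4 mm of fully home; lamp, wipes tub, cream tube and phone are within 30 mm of where they stood (x of tongue_tip in the frame of air_cleaner between 0.069 and 0.081 m and y of tongue_tip in the frame of air_cleaner between -0.008 and 0.008 m and z of tongue_tip in the frame of air_cleaner between 0.036 and 0.049 m and z of rear_edge in the frame of air_cleaner between 0.041 and 0.048 m and y of rear_edge in the frame of air_cleaner between -0.008 and 0.008 m and z of rib in the frame of air_cleaner above 0.06 m and angle between cassette's own z axis and vertical below 0.05 rad and linear speed of cassette below 0.02 m/s and distance of each of lamp, wipes_tub, cream_tube, phone from where it was at the start of the episode below 0.03 m); the robot touches nothing.
It fails at once if a bystander (lamp, wipes tub, cream tube, phone) is moved more than 30 mm (distance of any of lamp, wipes_tub, cream_tube, phone from where it was at the start of the episode above 0.03 m).
It fails at once if the lamp or the wipes tub is tipped (angle between any of lamp, wipes_tub's own z axis and vertical above 0.4 rad).
It also fails if it takes over 59 s, if anything falls off the work surface, if the arm or the gripper's body presses on something with over 40 N, if the wrist force passes 120 N, or if a joint passes its speed limit or range.

## Robot

A 7-joint arm with a two-finger parallel gripper is mounted at the origin on a cart in front of the work surface, level with it; the furniture and walls round the work are solid. World frame = base frame: x ahead of the robot, y to its left, z up, the work surface at z = 0. Lengths are in m, angles in rad, forces in N, time in s.
With the tool pointing down it reaches from about 0.4 to 0.85 m from the base axis. Payload 4.5 kg.
Tool frame: the origin (TCP) lies midway between the tips of the shut fingers; the grasp point (between the pads) lies r.grip_point_offset behind it (r.grip_point_offset is the distance from the TCP to the grasp point, in m); z points along the fingers, y is the line along which they close (so a half turn about z gives the same grasp; the last joint's range is limited). The gripper opens to 88 mm and grips with 3 to 60 N. Pads are 18 mm wide; open, the fingers measure 123 mm over their backs; the gripper's body (75 mm by 187 mm) begins 45 mm behind the grasp point.
Start: joints at [-1.083, 0.689, -0.195, 1.565, 0.157, 0.902, -0.215], TCP at [0.274, 0.562, 0.239] pointing down, gripper open.
Joint ranges: [-3.01, 3.01], [-0.46, 2.08], [-1.47, 1.51], [0.13, 2.56], [-1, 4.14], [0.04, 2.09], [-2.66, 2.66]. Speed limits (rad/s): [2.57, 2.57, 3.14, 3.14, 3.14, 3.14, 3.14].

## Interface

Orientations are given as a unit quaternion [x, y, z, w].
In Python, from plant import r gives the robot as it stands.
- The arm moves only by the shell command python3 -m jog 'ROWS' [FORCE]. ROWS is JSON, a list of rows, each an object of numbers: "wx", "wy", "wz": the turn, a rotation vector about the world's x, y, z as a fraction of full scale; "dx", "dy", "dz": the shift along the world's x, y, z as a fraction of full scale; "hand": the closure, from 0 (fully open) to 1 (shut). In form: [{"wx": .., "wy": .., "wz": .., "dx": .., "dy": .., "dz": .., "hand": ..}, ...]. A call has 1 to 5 rows; each row shifts and turns the commanded pose from where the row before left it; what a row does not reach is not made up. Full scale, the value 1, is 0.25 m for a shift and 2 rad for a turn. A row lasts 1/12 s, in which the tool goes at most 41.7 mm and 7.16 degrees, less where a joint would pass 70% of its speed; a pose out of reach is approached as far as the arm can. A call with a number of a shift or a turn outside -1 to 1 is refused whole. A call with a gripper value outside its range is refused whole. The fingers move at their own pace and stop on an object; FORCE is the grip in N (left out, the last holds). Time passes only in rows, so rows that do not move let the fingers close. It gives the time, the measured TCP pose, the force, the opening and the grip force at its end, in the units of the state.
- r.get_state(): the state, without advancing time (a new reading comes with each control period).
- r.snapshot(name): name is "side" or "top" or "wrist"; returns the picture (420x560x3 uint8, red, green, blue); there is no depth.
- r.camera_info(name): a dict with "mtx" (3x3 intrinsics, pixels), "k1" (the pictures are not rectified: a ray, as slopes to the right and down, at radius r is drawn at 1 + k1 r^2 times it, then the intrinsics apply), "R" (3x3) and "t" (3): a world point X has camera coordinates R X + t. Camera axes: x right, y down, z forward; pixel columns grow to the right and rows downward; lengths in m; the calibration is good to about 2 mm. A picture is of the moment at which its call begins: read the wrist's pose just before it. camera_info takes no time and is no camera call; for the wrist camera it gives the pose at the moment of the call.
- r.finish_job(): hands the job in; it is judged then, once.
Trained networks look in the newest picture that a camera, given by its name, has taken for a name from the list of things; names that differ only in an ending like _2 or _b are one class to them, and where a whole thing is asked for, a point or a joint stands for the part that bears it (a point fixed in the world has none). Each returns a list of dicts, best first, with "p" (0 to 1); they miss things now and then, are a little off and sometimes report something else, mostly with a low value. They report only what shows in the picture. A call takes as long as a camera call.
- r.search_frame(camera, query): "bbox" ([left, top, right, bottom] in pixels, round what is visible of it).
- r.masks_of(camera, query): "region" (420x560 bool, what is visible of it) and "bbox" ([left, top, right, bottom] in pixels, round what is visible of it).
The state is a dict: "clock": time; "q": joint angles; "qd": joint speeds; "joint_torque": joint torques, N m; "tool_pos": TCP position; "eef_rot": TCP orientation; "contact_force": force on the tool from outside, world axes, zero at the start; "moment": the same for the moment, N m; "opening": opening from 0.0 (shut) to 1.0 (fully open); "finger_force": force on a finger pad.
Only numpy, scipy, OpenCV 4.12 (cv2) and the standard library are available. Lean on these libraries where they do the work, as an engineer would, in place of code of your own. Each camera call takes 0.05 s, during which the arm holds its last target. There are 200 camera calls.

## Working session

There is one attempt and no reset: what is moved stays moved. The work goes in short steps, Python scripts to look and compute and a shell command to move; the robot and the scene stay as the last step left them, time stands still between calls to the robot, and variables do not carry over. Pictures are saved under pics/ and viewed, at most 10 in all, crops included, and the job is handed in when it is done.

```bash
ls; mkdir -p pics
cat > h.py <<'E'
import numpy as np, cv2
from plant import r
def save(cam,name):
    im=r.snapshot(cam); cv2.imwrite(f'pics/{name}.png',im[:,:,::-1]); return im
def ray(cam,px,ci=None):
    ci=ci or r.camera_info(cam); K=np.array(ci['mtx']); R=np.array(ci['R']); t=np.array(ci['t'])
    d=cv2.undistortPoints(np.array([[px]],float),K,np.array([ci['k1'],0,0,0,0.]))[0,0]
    return -R.T@t, R.T@np.array([d[0],d[1],1.])
def atz(cam,px,z,ci=None):
    c,d=ray(cam,px,ci); return c+d*(z-c[2])/d[2]
def proj(cam,X,ci=None):
    ci=ci or r.camera_info(cam)
    R=np.array(ci['R']); 
    return cv2.projectPoints(np.array(X,float).reshape(-1,1,3),cv2.Rodrigues(R)[0],np.array(ci['t'],float),np.array(ci['mtx'],float),np.array([ci['k1'],0,0,0,0.]))[0][:,0]
E
python3 - <<'E'
from h import *
np.set_printoptions(precision=4,suppress=True)
for c in ['top','side']:
    save(c,c+'0')
    ci=r.camera_info(c); print(c,-np.array(ci['R']).T@ci['t'],np.array(ci['R'])[2],ci['k1'],np.array(ci['mtx'])[0,0])
    for q in ['cassette','air_cleaner','sleeve','lip_edge','lamp','wipes_tub','cream_tube','phone']:
        d=r.search_frame(c,q); print(q,[(np.round(x['bbox']),round(x['p'],2)) for x in d[:2]])
print(r.get_state(),r.grip_point_offset)
E
```

```text
pics
top [ 0.4438 -0.1107  1.5896] [ 0.0295 -0.0196 -0.9994] -0.16963846189160825 493.9117165225678
cassette [(array([183., 194., 203., 212.]), 0.61)]
air_cleaner [(array([308., 129., 344., 191.]), 0.6)]
sleeve [(array([182., 153., 211., 192.]), 0.95), (array([239., 215., 262., 243.]), 0.53)]
lip_edge [(array([313., 130., 349., 196.]), 0.78)]
lamp [(array([238., 121., 282., 164.]), 0.89)]
wipes_tub [(array([240., 219., 263., 242.]), 0.85)]
cream_tube [(array([275., 210., 289., 252.]), 0.97)]
phone [(array([122., 208., 175., 248.]), 0.85), (array([306., 128., 344., 193.]), 0.72)]
side [0.2795 1.1    1.0471] [ 0.136  -0.7743 -0.6181] 0.026030813550578003 442.7810375601281
cassette [(array([248., 257., 269., 273.]), 0.84), (array([282., 212., 316., 221.]), 0.68)]
air_cleaner []
sleeve [(array([248., 259., 268., 271.]), 0.74), (array([214., 240., 255., 274.]), 0.55)]
lip_edge [(array([230., 164., 284., 199.]), 0.83)]
lamp [(array([206., 172., 241., 229.]), 0.95), (array([225., 164., 277., 201.]), 0.51)]
wipes_tub [(array([286., 204., 303., 242.]), 0.77), (array([228., 164., 282., 198.]), 0.46)]
cream_tube [(array([281., 212., 315., 222.]), 0.55), (array([252., 256., 268., 271.]), 0.16)]
phone [(array([259., 284., 297., 332.]), 0.84), (array([248., 257., 270., 272.]), 0.51)]
{'clock': 0.9, 'q': array([-1.0832,  0.6891, -0.1946,  1.5653,  0.1573,  0.9025, -0.2151]), 'qd': array([-0.0008, -0.0012, -0.0007,  0.0019,  0.0012, -0.0002,  0.0007]), 'joint_torque': array([ -0.0003, -52.7477,  -1.2674, -15.3754,  -0.052 ,  -0.0012,
         0.    ]), 'tool_pos': array([0.274 , 0.5618, 0.2388]), 'eef_rot': array([ 0.225 ,  0.9744,  0.    , -0.    ]), 'contact_force': array([ 0.6632,  0.9389, -0.1087]), 'moment': array([ 0.0093,  0.0095, -0.0031]), 'finger_force': 0.0, 'opening': 0.9950521269633429} 0.0187
```

Run:
```python
import cv2
a=cv2.imread('pics/top0.png')[100:270,110:370]; cv2.imwrite('pics/t1.png',cv2.resize(a,None,fx=3,fy=3,interpolation=cv2.INTER_CUBIC))
a=cv2.imread('pics/side0.png')[150:340,170:370]; cv2.imwrite('pics/s1.png',cv2.resize(a,None,fx=3,fy=3,interpolation=cv2.INTER_CUBIC))
```

```text
(no output)
```

View pics/t1.png

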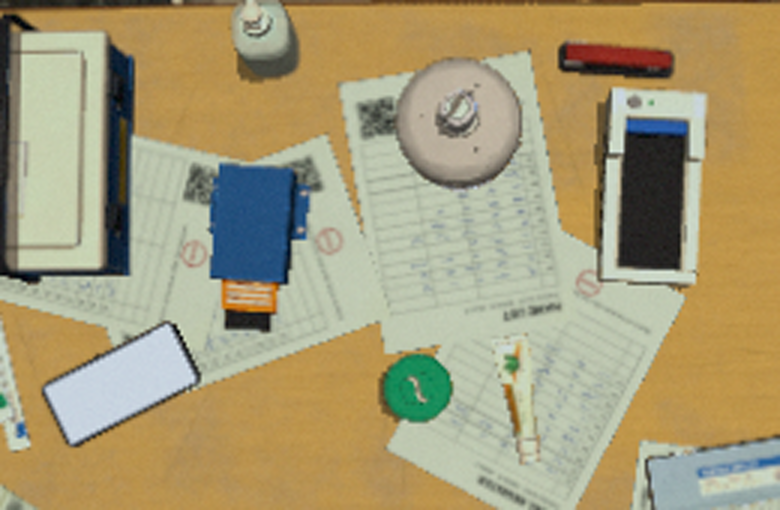

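View pics/s1.png

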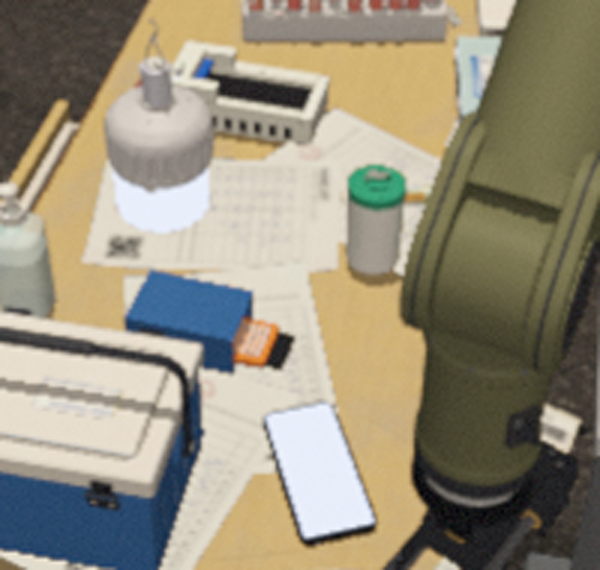

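Run:
```python
from h import *
np.set_printoptions(precision=4,suppress=True)
f=lambda x,y,z:print((x,y),atz('top',(110+(x-1)/3,100+(y-1)/3),z))
print('sleeve');f(211,277,.057);f(288,283,.057);f(220,165,.057);f(293,170,.057)
print('tongue');f(226,328,.018);f(270,331,.018)
print('cleaner');f(598,279,.05);f(694,285,.05);f(610,88,.072);f(706,94,.072);f(625,131,.059);f(688,134,.059)
print('lamp');f(458,122,.12);print('tub');f(417,387,.133);print('tube');f(507,338,.02);f(528,458,.02);print('phone');f(45,386,.01);f(75,444,.01);f(170,322,.01);f(198,380,.01)
ci=r.camera_info('wrist');print(ci, r.get_state()['tool_pos'])
```

```text
sleeve
(211, 277) [0.5313 0.1572 0.057 ]
(288, 283) [0.5248 0.0767 0.057 ]
(220, 165) [0.6482 0.1487 0.057 ]
(293, 170) [0.6426 0.0721 0.057 ]
tongue
(226, 328) [0.4791 0.1477 0.018 ]
(270, 331) [0.4759 0.1006 0.018 ]
cleaner
(598, 279) [ 0.5289 -0.2454  0.05  ]
(694, 285) [ 0.5226 -0.3462  0.05  ]
(610, 88) [ 0.7261 -0.2572  0.072 ]
(706, 94) [ 0.7205 -0.3574  0.072 ]
(625, 131) [ 0.6831 -0.2738  0.059 ]
(688, 134) [ 0.6803 -0.34    0.059 ]
lamp
(458, 122) [ 0.6823 -0.1001  0.12  ]
tub
(417, 387) [ 0.4183 -0.0597  0.133 ]
tube
(507, 338) [ 0.4681 -0.1511  0.02  ]
(528, 458) [ 0.3409 -0.1731  0.02  ]
phone
(45, 386) [0.417  0.3463 0.01  ]
(75, 444) [0.3548 0.3132 0.01  ]
(170, 322) [0.4858 0.2096 0.01  ]
(198, 380) [0.4237 0.1791 0.01  ]
{'mtx': array([[360.4825,   0.    , 277.7573],
       [  0.    , 360.4825, 211.1284],
       [  0.    ,   0.    ,   1.    ]]), 'k1': -0.0946453874754106, 'R': array([[ 0.4376,  0.8992, -0.0002],
       [ 0.8668, -0.4218,  0.266 ],
       [ 0.2391, -0.1165, -0.964 ]]), 't': array([-0.6241, -0.0383,  0.3889])} [0.274  0.5618 0.2388]
```

```bash
A='x'; python3 -m jog '[{"dx":0.051,"dy":-0.137,"dz":0.0123,"wz":0.0151},{"dx":0.051,"dy":-0.137,"dz":0.0123,"wz":0.0151},{"dx":0.051,"dy":-0.137,"dz":0.0123,"wz":0.0151},{"dx":0.051,"dy":-0.137,"dz":0.0123,"wz":0.0151},{"dx":0.051,"dy":-0.137,"dz":0.0123,"wz":0.0151}]' 
python3 -m jog '[{"dx":0.051,"dy":-0.137,"dz":0.0123,"wz":0.0151},{"dx":0.051,"dy":-0.137,"dz":0.0123,"wz":0.0151},{"dx":0.051,"dy":-0.137,"dz":0.0123,"wz":0.0151},{"dx":0.051,"dy":-0.137,"dz":0.0123,"wz":0.0151},{"dx":0.051,"dy":-0.137,"dz":0.0123,"wz":0.0151}]' 
python3 -m jog '[{"dx":0.051,"dy":-0.137,"dz":0.0123,"wz":0.0151},{"dx":0.051,"dy":-0.137,"dz":0.0123,"wz":0.0151},{"dx":0.051,"dy":-0.137,"dz":0.0123,"wz":0.0151},{},{}]'
python3 - <<'E'
from h import *
import json
ci=r.camera_info('wrist'); save('wrist','w1')
json.dump({k:np.array(v).tolist() for k,v in ci.items()},open('w1.json','w'))
s=r.get_state();print(s['tool_pos'],s['eef_rot'],s['q'])
for q in ['cassette','sleeve','tongue_tip','phone']:
    d=r.search_frame('wrist',q); print(q,[(np.round(x['bbox']),round(x['p'],2)) for x in d[:2]])
E
```

```text
[0.27396403 0.5617708  0.23874218] [2.24955328e-01 9.74369077e-01 3.70676081e-05 9.93311895e-06] [-1.08323039  0.6890872  -0.19458073  1.56533008  0.15730263  0.90248169
 -0.21514126]
cassette []
sleeve []
tongue_tip []
phone [(array([110., 349., 178., 388.]), 0.69)]invalid input
invalid input
invalid input
```

View pics/w1.png

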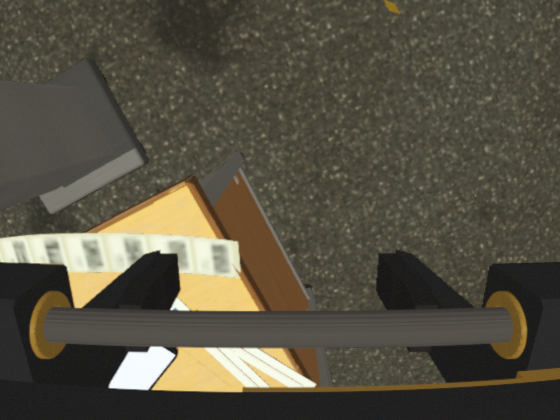

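The picture shows only floor and the desk corner (about 190,180 px): the moves were refused, so the rows probably need every key.

```bash
python3 -m jog '[{"wx":0,"wy":0,"wz":0.0151,"dx":0.051,"dy":-0.137,"dz":0.0123,"hand":0},{"wx":0,"wy":0,"wz":0.0151,"dx":0.051,"dy":-0.137,"dz":0.0123,"hand":0},{"wx":0,"wy":0,"wz":0.0151,"dx":0.051,"dy":-0.137,"dz":0.0123,"hand":0},{"wx":0,"wy":0,"wz":0.0151,"dx":0.051,"dy":-0.137,"dz":0.0123,"hand":0},{"wx":0,"wy":0,"wz":0.0151,"dx":0.051,"dy":-0.137,"dz":0.0123,"hand":0}]'
```

```text
clock: 1.57
tool_pos: [0.3381, 0.3889, 0.2543]
eef_rot: [0.15, 0.989, 0.0, 0.0]
contact_force: [1.3, 0.9, 0.4]
opening: 0.998
finger_force: 0.0
```

```bash
python3 -m jog '[{"wx":0,"wy":0,"wz":0.0151,"dx":0.051,"dy":-0.137,"dz":0.0123,"hand":0},{"wx":0,"wy":0,"wz":0.0151,"dx":0.051,"dy":-0.137,"dz":0.0123,"hand":0},{"wx":0,"wy":0,"wz":0.0151,"dx":0.051,"dy":-0.137,"dz":0.0123,"hand":0},{"wx":0,"wy":0,"wz":0.0151,"dx":0.051,"dy":-0.137,"dz":0.0123,"hand":0},{"wx":0,"wy":0,"wz":0.0151,"dx":0.051,"dy":-0.137,"dz":0.0123,"hand":0}]' >/dev/null
python3 -m jog '[{"wx":0,"wy":0,"wz":0.0151,"dx":0.051,"dy":-0.137,"dz":0.0123,"hand":0},{"wx":0,"wy":0,"wz":0.0151,"dx":0.051,"dy":-0.137,"dz":0.0123,"hand":0},{"wx":0,"wy":0,"wz":0.0151,"dx":0.051,"dy":-0.137,"dz":0.0123,"hand":0},{"wx":0,"wy":0,"wz":0,"dx":0,"dy":0,"dz":0,"hand":0},{"wx":0,"wy":0,"wz":0,"dx":0,"dy":0,"dz":0,"hand":0}]'
python3 - <<'E'
from h import *
import json
ci=r.camera_info('wrist'); save('wrist','w2')
json.dump({k:np.array(v).tolist() for k,v in ci.items()},open('w2.json','w'))
print(r.get_state()['q'])
E
```

```text
clock: 2.4
tool_pos: [0.4406, 0.1141, 0.2789]
eef_rot: [0.034, 0.999, -0.0, 0.0]
contact_force: [-0.6, 0.7, 0.0]
opening: 1.002
finger_force: 0.0
[-0.10359556  0.42663653 -0.3719071   1.99711566  0.22049514  0.75546566
  0.90086517]
```

View pics/w2.png

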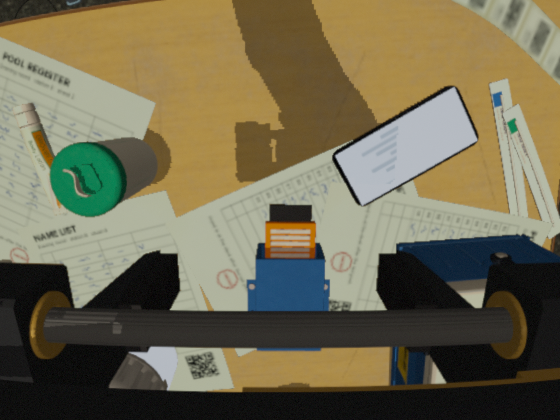

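The wrist view shows the black tongue's tip at about (291,206), the orange body below it, and the sleeve mouth edge at v≈246; the phone is well clear to the right. I'll fit the orange body's sides next.

Run:
```python
from h import *
import json
np.set_printoptions(precision=4,suppress=True)
ci=json.load(open('w2.json')); im=cv2.imread('pics/w2.png'); hsv=cv2.cvtColor(im,cv2.COLOR_BGR2HSV)
sub=(slice(190,260),slice(250,340))
h,s,v=[hsv[...,i] for i in range(3)]
org=(h<20)&(s>180)&(v>120); blk=(v<75)
for vv in range(200,250,3):
    o=np.where(org[vv,255:330])[0]+255; b=np.where(blk[vv,255:330])[0]+255
    g=lambda a:(a.min(),a.max()) if len(a) else None
    print(vv,'org',g(o),'blk',g(b))
print(atz('w',(258,246),.057,ci),atz('w',(326,247),.057,ci))
for u in (275,290,305): print(u,[tuple(im[y,u]) for y in range(202,210)])
```

```text
200 org None blk None
203 org None blk None
206 org None blk (np.int64(270), np.int64(311))
209 org None blk (np.int64(270), np.int64(310))
212 org None blk (np.int64(270), np.int64(310))
215 org None blk (np.int64(270), np.int64(311))
218 org None blk (np.int64(270), np.int64(310))
221 org None blk (np.int64(270), np.int64(310))
224 org (np.int64(266), np.int64(315)) blk None
227 org (np.int64(266), np.int64(315)) blk None
230 org (np.int64(266), np.int64(314)) blk None
233 org (np.int64(266), np.int64(314)) blk None
236 org (np.int64(266), np.int64(314)) blk None
239 org (np.int64(266), np.int64(314)) blk None
242 org (np.int64(266), np.int64(314)) blk None
245 org (np.int64(265), np.int64(314)) blk (np.int64(258), np.int64(319))
248 org (np.int64(266), np.int64(314)) blk (np.int64(258), np.int64(321))
[0.5125 0.0863 0.057 ] [0.5187 0.1603 0.057 ]
275 [(np.uint8(152), np.uint8(172), np.uint8(168)), (np.uint8(133), np.uint8(153), np.uint8(149)), (np.uint8(56), np.uint8(70), np.uint8(72)), (np.uint8(20), np.uint8(25), np.uint8(27)), (np.uint8(27), np.uint8(30), np.uint8(32)), (np.uin
[... 156 characters left out ...]
69), np.uint8(165)), (np.uint8(146), np.uint8(165), np.uint8(162)), (np.uint8(122), np.uint8(139), np.uint8(136)), (np.uint8(50), np.uint8(57), np.uint8(56)), (np.uint8(31), np.uint8(31), np.uint8(35)), (np.uint8(28), np.uint8(31), np.uint8(33)), (np.uint8(26), np.uint8(31), np.uint8(34)), (np.uint8(27), np.uint8(29), np.uint8(31))]
305 [(np.uint8(158), np.uint8(179), np.uint8(174)), (np.uint8(157), np.uint8(177), np.uint8(173)), (np.uint8(132), np.uint8(152), np.uint8(148)), (np.uint8(52), np.uint8(61), np.uint8(61)), (np.uint8(28), np.uint8(31), np.uint8(31)), (np.uint8(24), np.uint8(28), np.uint8(30)), (np.uint8(30), np.uint8(31), np.uint8(34)), (np.uint8(30), np.uint8(30), np.uint8(33))]
```

```bash
python3 - <<'E'
from h import *
import json
np.set_printoptions(precision=4,suppress=True)
ci=json.load(open('w2.json'))
for p,z in [((269.5,204.3),.018),((311,204.8),.018),((265.5,222.5),.024),((315.5,222.5),.024),((265.5,242),.024),((314.5,242),.024)]: print(p,atz('w',p,z,ci))
E
python3 -m jog '[{"wx":0,"wy":0,"wz":0,"dx":0.06,"dy":-0.138,"dz":0,"hand":0},{"wx":0,"wy":0,"wz":0,"dx":0.06,"dy":-0.138,"dz":0,"hand":0},{"wx":0,"wy":0,"wz":0,"dx":0.06,"dy":-0.138,"dz":0,"hand":0},{"wx":0,"wy":0,"wz":0,"dx":0.06,"dy":-0.138,"dz":0,"hand":0},{"wx":0,"wy":0,"wz":0,"dx":0.06,"dy":-0.138,"dz":0,"hand":0}]' >/dev/null
python3 -m jog '[{"wx":0,"wy":0,"wz":0,"dx":0.06,"dy":-0.138,"dz":0,"hand":0},{"wx":0,"wy":0,"wz":0,"dx":0.06,"dy":-0.138,"dz":0,"hand":0},{"wx":0,"wy":0,"wz":0,"dx":0.06,"dy":-0.138,"dz":0,"hand":0},{"wx":0,"wy":0,"wz":0,"dx":0.06,"dy":-0.138,"dz":0,"hand":0},{"wx":0,"wy":0,"wz":0,"dx":0.06,"dy":-0.138,"dz":0,"hand":0}]' >/dev/null
python3 -m jog '[{"wx":0,"wy":0,"wz":0,"dx":0.06,"dy":-0.138,"dz":0,"hand":0},{"wx":0,"wy":0,"wz":0,"dx":0.06,"dy":-0.138,"dz":0,"hand":0},{"wx":0,"wy":0,"wz":0,"dx":0,"dy":0,"dz":0,"hand":0},{"wx":0,"wy":0,"wz":0,"dx":0,"dy":0,"dz":0,"hand":0},{"wx":0,"wy":0,"wz":0,"dx":0,"dy":0,"dz":0,"hand":0}]'
python3 - <<'E'
from h import *
import json
ci=r.camera_info('wrist'); im=save('wrist','w3')
json.dump({k:np.array(v).tolist() for k,v in ci.items()},open('w3.json','w'))
cv2.imwrite('pics/w3b.png',cv2.resize(im[40:320,140:420,::-1],None,fx=2,fy=2,interpolation=cv2.INTER_CUBIC))
E
```

```text
(269.5, 204.3) [0.4765 0.1006 0.018 ]
(311, 204.8) [0.4803 0.1489 0.018 ]
(265.5, 222.5) [0.4965 0.0946 0.024 ]
(315.5, 222.5) [0.5004 0.1528 0.024 ]
(265.5, 242) [0.5206 0.0928 0.024 ]
(314.5, 242) [0.5244 0.1507 0.024 ]
clock: 3.7
tool_pos: [0.6205, -0.2942, 0.2782]
eef_rot: [0.029, 1.0, 0.001, -0.0]
contact_force: [-0.2, 0.3, 0.7]
opening: 1.001
finger_force: 0.0
```

View pics/w3b.png

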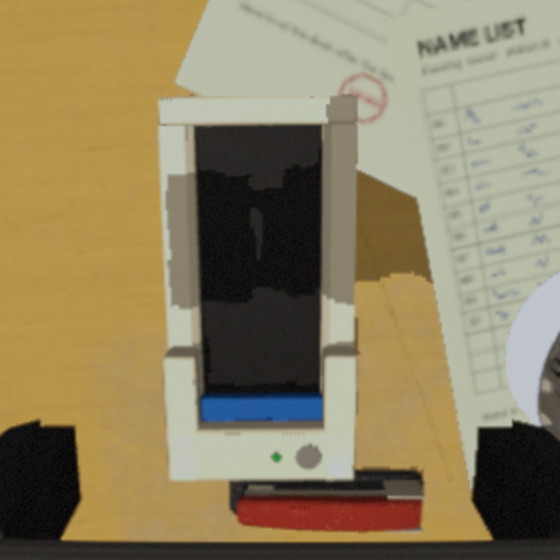

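The cleaner is seen from above: near sill edge at crop (160–356, 98), bay opening top corners (194,126)/(322,126), blue lip front edge at v≈395, head end at v≈479.

Run:
```python
from h import *
import json
from scipy.optimize import least_squares
np.set_printoptions(precision=4,suppress=True)
ci=json.load(open('w3.json'))
obs=[((160,98.5),(-91.5,-50,50)),((356,96.5),(-91.5,50,50)),((194,126),(-77.5,-33,50)),((322,126),(-77.5,33,50)),((170,479.5),(107.5,-50,72)),((353.5,478),(107.5,50,72)),((202,396),(64.5,-33,59)),((323,394),(64.5,33,59)),((164,356),(37.5,-50,72)),((358,354),(37.5,50,72))]
px=np.array([(140+(u-.5)/2,40+(v-.5)/2) for (u,v),_ in obs]); P=np.array([p for _,p in obs])/1e3
def W(x): 
    c,s=np.cos(x[2]),np.sin(x[2]); return P@np.array([[c,s,0],[-s,c,0],[0,0,1]])+[x[0],x[1],0]
f=lambda x:(proj('w',W(x),ci)-px).ravel()
s=least_squares(f,[.617,-.301,-.06],loss='soft_l1'); print(s.x,np.degrees(s.x[2])); print(f(s.x).reshape(-1,2))
```

```text
[ 0.6191 -0.3031 -0.0483] -2.7664626963622188
[[-1.1767 -1.2449]
 [ 1.1693 -1.3058]
 [-0.7321 -0.8966]
 [ 1.0517 -1.5783]
 [-0.1414  0.9917]
 [ 1.0207  0.9865]
 [-0.77    0.9268]
 [ 0.1105  1.3972]
 [-0.6086  0.4252]
 [ 0.3228  0.5567]]
```

```bash
python3 -m jog '[{"wx":0,"wy":0,"wz":-0.008,"dx":-0.037,"dy":0.139,"dz":0,"hand":0},{"wx":0,"wy":0,"wz":0,"dx":-0.037,"dy":0.139,"dz":0,"hand":0},{"wx":0,"wy":0,"wz":0,"dx":-0.037,"dy":0.139,"dz":0,"hand":0},{"wx":0,"wy":0,"wz":0,"dx":-0.037,"dy":0.139,"dz":0,"hand":0},{"wx":0,"wy":0,"wz":0,"dx":-0.037,"dy":0.139,"dz":0,"hand":0}]' >/dev/null
python3 -m jog '[{"wx":0,"wy":0,"wz":0,"dx":-0.037,"dy":0.139,"dz":0,"hand":0},{"wx":0,"wy":0,"wz":0,"dx":-0.037,"dy":0.139,"dz":0,"hand":0},{"wx":0,"wy":0,"wz":0,"dx":-0.037,"dy":0.139,"dz":0,"hand":0},{"wx":0,"wy":0,"wz":0,"dx":-0.037,"dy":0.139,"dz":0,"hand":0},{"wx":0,"wy":0,"wz":0,"dx":-0.037,"dy":0.139,"dz":0,"hand":0}]' >/dev/null
python3 -m jog '[{"wx":0,"wy":0,"wz":0,"dx":-0.037,"dy":0.139,"dz":0,"hand":0},{"wx":0,"wy":0,"wz":0,"dx":-0.037,"dy":0.139,"dz":0,"hand":0},{"wx":0,"wy":0,"wz":0,"dx":0,"dy":0,"dz":-0.15,"hand":0},{"wx":0,"wy":0,"wz":0,"dx":0,"dy":0,"dz":-0.15,"hand":0},{"wx":0,"wy":0,"wz":0,"dx":0,"dy":0,"dz":-0.15,"hand":0}]' >/dev/null
python3 -m jog '[{"wx":0,"wy":0,"wz":0,"dx":0,"dy":0,"dz":-0.15,"hand":0},{"wx":0,"wy":0,"wz":0,"dx":0,"dy":0,"dz":-0.15,"hand":0},{"wx":0,"wy":0,"wz":0,"dx":0,"dy":0,"dz":-0.1,"hand":0},{"wx":0,"wy":0,"wz":0,"dx":0,"dy":0,"dz":0,"hand":0},{"wx":0,"wy":0,"wz":0,"dx":0,"dy":0,"dz":0,"hand":0}]'
python3 - <<'E'
from h import *
import json
s=r.get_state();print(s['tool_pos'],s['eef_rot'],s['q'])
ci=r.camera_info('wrist'); im=save('wrist','w4')
json.dump({k:np.array(v).tolist() for k,v in ci.items()},open('w4.json','w'))
E
```

```text
clock: 5.42
tool_pos: [0.5072, 0.121, 0.0662]
eef_rot: [0.037, 0.999, 0.0, -0.001]
contact_force: [-0.5, 0.6, -0.6]
opening: 0.999
finger_force: 0.0
[0.50719393 0.12103321 0.06624051] [ 3.71310571e-02  9.99309722e-01  1.49532107e-05 -1.16801060e-03] [-0.21845381  0.84266078 -0.17198506  2.0003877   0.39912838  0.33257203
  0.78335448]
```

View pics/w4.png

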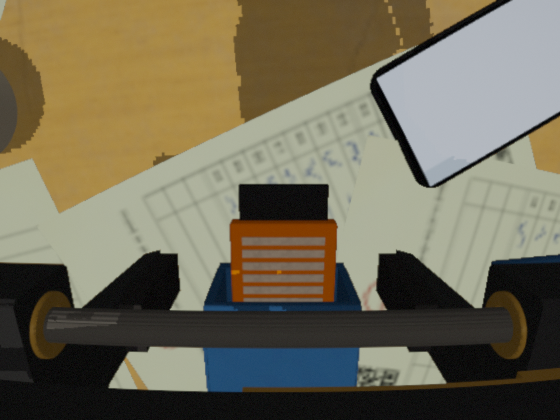

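The cassette is centred between the fingers and square to them, with the tongue tip at about (283,185) and the nearest phone corner at (430,186).

```bash
python3 - <<'E'
from h import *
import json
np.set_printoptions(precision=4,suppress=True)
ci=json.load(open('w4.json'))
for p,z in [((240,184.5),.018),((327.5,184.5),.018),((230.5,221),.024),((337,221),.024),((231.5,300),.024),((335.5,300),.024),((430,186),.01),((375,80),.01)]: print(p,atz('w',p,z,ci))
E
python3 -m jog '[{"wx":0,"wy":0,"wz":0,"dx":0.004,"dy":0.004,"dz":-0.1,"hand":0},{"wx":0,"wy":0,"wz":0,"dx":0,"dy":0,"dz":-0.1,"hand":0},{"wx":0,"wy":0,"wz":0,"dx":0,"dy":0,"dz":-0.016,"hand":0},{"wx":0,"wy":0,"wz":0,"dx":0,"dy":0,"dz":0,"hand":0}]'
```

```text
(240, 184.5) [0.4766 0.1012 0.018 ]
(327.5, 184.5) [0.4801 0.1492 0.018 ]
(230.5, 221) [0.4953 0.0947 0.024 ]
(337, 221) [0.4995 0.1529 0.024 ]
(231.5, 300) [0.5434 0.0899 0.024 ]
(335.5, 300) [0.548  0.1507 0.024 ]
(430, 186) [0.4868 0.2101 0.01  ]
(375, 80) [0.4261 0.1783 0.01  ]
clock: 5.8
tool_pos: [0.5098, 0.121, 0.0131]
eef_rot: [0.038, 0.999, 0.0, 0.0]
contact_force: [0.2, -0.2, 0.6]
opening: 1.003
finger_force: 0.0
```

```bash
python3 -m jog '[{"wx":0,"wy":0,"wz":0,"dx":0,"dy":0,"dz":0,"hand":1},{"wx":0,"wy":0,"wz":0,"dx":0,"dy":0,"dz":0,"hand":1},{"wx":0,"wy":0,"wz":0,"dx":0,"dy":0,"dz":0,"hand":1},{"wx":0,"wy":0,"wz":0,"dx":0,"dy":0,"dz":0,"hand":1},{"wx":0,"wy":0,"wz":0,"dx":0,"dy":0,"dz":0,"hand":1}]' 50
python3 -m jog '[{"wx":0,"wy":0,"wz":0,"dx":0,"dy":0,"dz":0,"hand":1},{"wx":0,"wy":0,"wz":0,"dx":0,"dy":0,"dz":0.008,"hand":1},{"wx":0,"wy":0,"wz":0,"dx":-0.03,"dy":0.0022,"dz":0,"hand":1},{"wx":0,"wy":0,"wz":0,"dx":-0.03,"dy":0.0022,"dz":0,"hand":1}]'
```

```text
clock: 6.22
tool_pos: [0.5102, 0.1209, 0.0131]
eef_rot: [0.039, 0.999, 0.001, 0.001]
contact_force: [-0.1, 0.1, 4.6]
opening: 0.674
finger_force: 49.7
clock: 6.55
tool_pos: [0.4941, 0.1213, 0.0141]
eef_rot: [0.039, 0.999, -0.0, -0.0]
contact_force: [-0.3, -0.1, -1.6]
opening: 0.672
finger_force: 49.7
```

```bash
python3 -m jog '[{"wx":0,"wy":0,"wz":0,"dx":-0.042,"dy":0.0031,"dz":0,"hand":1},{"wx":0,"wy":0,"wz":0,"dx":-0.042,"dy":0.0031,"dz":0,"hand":1},{"wx":0,"wy":0,"wz":0,"dx":-0.042,"dy":0.0031,"dz":0,"hand":1},{"wx":0,"wy":0,"wz":0,"dx":-0.042,"dy":0.0031,"dz":0,"hand":1},{"wx":0,"wy":0,"wz":0,"dx":-0.042,"dy":0.0031,"dz":0,"hand":1}]'
python3 -m jog '[{"wx":0,"wy":0,"wz":0,"dx":-0.042,"dy":0.0031,"dz":0,"hand":1},{"wx":0,"wy":0,"wz":0,"dx":-0.042,"dy":0.0031,"dz":0,"hand":1},{"wx":0,"wy":0,"wz":0,"dx":-0.042,"dy":0.0031,"dz":0,"hand":1},{"wx":0,"wy":0,"wz":0,"dx":-0.042,"dy":0.0031,"dz":0,"hand":1},{"wx":0,"wy":0,"wz":0,"dx":-0.042,"dy":0.0031,"dz":0,"hand":1}]'
python3 - <<'E'
from h import *
im=save('top','t5')[120:270,150:290,::-1]; cv2.imwrite('pics/t5b.png',cv2.resize(im,None,fx=4,fy=4,interpolation=cv2.INTER_CUBIC))
print(r.get_state()['q'])
E
```

```text
clock: 6.97
tool_pos: [0.4418, 0.1255, 0.0152]
eef_rot: [0.039, 0.999, -0.001, -0.003]
contact_force: [2.3, 2.5, -1.8]
opening: 0.674
finger_force: 49.8
clock: 7.38
tool_pos: [0.4168, 0.1271, 0.0176]
eef_rot: [0.038, 0.999, -0.005, -0.009]
contact_force: [-1.9, -0.0, 0.1]
opening: 0.675
finger_force: 49.7
[-0.31535646  0.91784926 -0.1413538   2.24518458  1.51927631  0.11338723
 -0.42850848]
```

View pics/t5b.png

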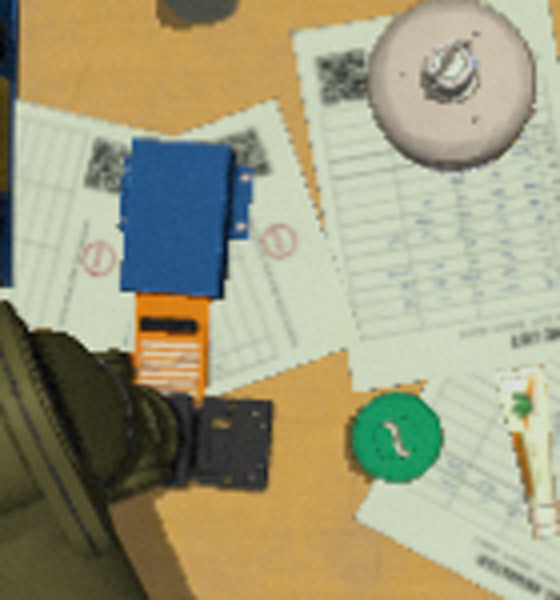

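```bash
python3 -m jog '[{"wx":0,"wy":0,"wz":0,"dx":0,"dy":0,"dz":0.03,"hand":1},{"wx":0,"wy":0,"wz":0,"dx":0,"dy":0,"dz":0.03,"hand":1},{"wx":0,"wy":0,"wz":0,"dx":-0.01,"dy":0.001,"dz":0.02,"hand":1},{"wx":0,"wy":0,"wz":0,"dx":-0.02,"dy":0.0015,"dz":0,"hand":1},{"wx":0,"wy":0,"wz":0,"dx":-0.02,"dy":0.0015,"dz":0,"hand":1}]'
python3 -c "
from plant import r
s=r.get_state();print(s['q'],s['eef_rot'])"
```

```text
clock: 7.85
tool_pos: [0.4048, 0.1277, 0.0379]
eef_rot: [0.039, 0.999, -0.004, -0.009]
contact_force: [0.5, 0.1, -1.2]
opening: 0.679
finger_force: 49.7
[-0.33467274  0.8711137  -0.12809144  2.27488873  1.37591664  0.09938305
 -0.30216425] [ 0.03930953  0.99917917 -0.00414887 -0.00886219]
```

```bash
python3 -m jog '[{"wx":0,"wy":0,"wz":0,"dx":-0.025,"dy":0.0019,"dz":0,"hand":1},{"wx":0,"wy":0,"wz":0,"dx":-0.025,"dy":0.0019,"dz":0.01,"hand":1},{"wx":0,"wy":0,"wz":0,"dx":-0.02,"dy":0,"dz":0.06,"hand":1},{"wx":0,"wy":0,"wz":0,"dx":0,"dy":0,"dz":0.1,"hand":1},{"wx":0,"wy":0,"wz":0,"dx":0,"dy":0,"dz":0.1,"hand":1}]'
python3 -c "
from plant import r
s=r.get_state();print(s['q'],s['eef_rot'])"
```

```text
clock: 8.27
tool_pos: [0.3896, 0.1266, 0.0842]
eef_rot: [0.038, 0.999, -0.009, -0.007]
contact_force: [1.1, -0.2, -1.4]
opening: 0.672
finger_force: 49.7
[-0.23716399  0.77113632 -0.31853852  2.29913535  1.10232339  0.25787423
 -0.0683886 ] [ 0.03817887  0.99920494 -0.00925492 -0.00679832]
```

```bash
python3 -m jog '[{"wx":0,"wy":0,"wz":-0.03,"dx":0.02,"dy":0,"dz":0.05,"hand":1},{"wx":0,"wy":0,"wz":-0.06,"dx":0.02,"dy":0,"dz":0.05,"hand":1},{"wx":0,"wy":0,"wz":-0.06,"dx":0.02,"dy":0,"dz":0,"hand":1},{"wx":0,"wy":0,"wz":-0.06,"dx":0.02,"dy":0,"dz":0,"hand":1},{"wx":0,"wy":0,"wz":-0.06,"dx":0.02,"dy":0,"dz":0,"hand":1}]' >/dev/null
python3 -m jog '[{"wx":0,"wy":0,"wz":-0.06,"dx":0.02,"dy":0,"dz":0,"hand":1},{"wx":0,"wy":0,"wz":-0.06,"dx":0.02,"dy":0,"dz":0,"hand":1},{"wx":0,"wy":0,"wz":-0.06,"dx":0.02,"dy":0,"dz":0,"hand":1},{"wx":0,"wy":0,"wz":-0.06,"dx":0.02,"dy":0,"dz":0,"hand":1},{"wx":0,"wy":0,"wz":-0.06,"dx":0.02,"dy":0,"dz":0,"hand":1}]' >/dev/null
python3 -m jog '[{"wx":0,"wy":0,"wz":-0.06,"dx":0.02,"dy":0,"dz":0,"hand":1},{"wx":0,"wy":0,"wz":-0.06,"dx":0.02,"dy":0,"dz":0,"hand":1},{"wx":0,"wy":0,"wz":-0.06,"dx":0,"dy":0,"dz":0,"hand":1},{"wx":0,"wy":0,"wz":0,"dx":0,"dy":0,"dz":0,"hand":1},{"wx":0,"wy":0,"wz":0,"dx":0,"dy":0,"dz":0,"hand":1}]'
python3 - <<'E'
from h import *
im=save('side','s5'); cv2.imwrite('pics/s5b.png',cv2.resize(im[150:340,170:370,::-1],None,fx=3,fy=3,interpolation=cv2.INTER_CUBIC))
im=save('wrist','w5')
s=r.get_state();print(s['q'],s['eef_rot'])
from scipy.spatial.transform import Rotation as R
print(R.from_quat(s['eef_rot']).as_matrix())
E
```

```text
clock: 9.52
tool_pos: [0.4507, 0.1279, 0.11]
eef_rot: [0.708, 0.706, -0.001, -0.008]
contact_force: [-0.5, 0.2, -2.8]
opening: 0.671
finger_force: 49.7
[-0.24139461  0.72965022 -0.19964415  2.12931895  0.38354151  0.32264427
 -0.76157063] [ 0.70848366  0.70568285 -0.00108638 -0.00783793]
[[ 0.00402106  0.99991251 -0.01260155]
 [ 0.99994657 -0.00390055  0.0095728 ]
 [ 0.00952281 -0.01263937 -0.99987477]]
```

View pics/s5b.png

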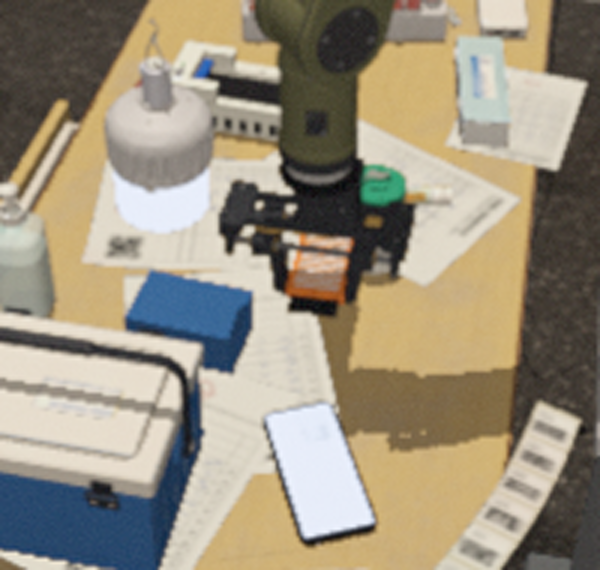

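The cassette hangs level from the gripper with the tongue toward the camera, near (313,305), clear of the sleeve and phone. I'll lower it now.

```bash
python3 -m jog '[{"wx":0,"wy":0,"wz":0,"dx":0,"dy":0,"dz":-0.1,"hand":1},{"wx":0,"wy":0,"wz":0,"dx":0,"dy":0,"dz":-0.1,"hand":1},{"wx":0,"wy":0,"wz":0,"dx":0,"dy":0,"dz":-0.1,"hand":1},{"wx":0,"wy":0,"wz":0,"dx":0,"dy":0,"dz":-0.06,"hand":1},{"wx":0,"wy":0,"wz":0,"dx":0,"dy":0,"dz":-0.03,"hand":1}]'
python3 -m jog '[{"wx":0,"wy":0,"wz":0,"dx":0,"dy":0,"dz":-0.012,"hand":1},{"wx":0,"wy":0,"wz":0,"dx":0,"dy":0,"dz":-0.012,"hand":1},{"wx":0,"wy":0,"wz":0,"dx":0,"dy":0,"dz":0,"hand":1}]'
python3 -c "
from plant import r
s=r.get_state();print(s['q'])"
```

```text
clock: 10.03
tool_pos: [0.4502, 0.128, 0.0108]
eef_rot: [0.709, 0.705, -0.002, -0.008]
contact_force: [-0.1, 1.4, -0.9]
opening: 0.675
finger_force: 49.7
clock: 10.28
tool_pos: [0.4515, 0.1281, 0.0069]
eef_rot: [0.709, 0.705, -0.001, -0.008]
contact_force: [-0.2, 0.7, -1.6]
opening: 0.677
finger_force: 49.7
[-0.33617673  0.94221807 -0.04742315  2.15716244  0.45903534  0.05574403
 -0.82940057]
```

```bash
python3 -m jog '[{"wx":0,"wy":0,"wz":0,"dx":0,"dy":0,"dz":-0.012,"hand":1},{"wx":0,"wy":0,"wz":0,"dx":0,"dy":0,"dz":0,"hand":0.2},{"wx":0,"wy":0,"wz":0,"dx":0,"dy":0,"dz":0,"hand":0.2},{"wx":0,"wy":0,"wz":0,"dx":0,"dy":0,"dz":0,"hand":0.2}]'
python3 -m jog '[{"wx":0,"wy":0,"wz":0,"dx":0,"dy":0,"dz":0.06,"hand":0.2},{"wx":0,"wy":0,"wz":0,"dx":0,"dy":0,"dz":0.12,"hand":0.2},{"wx":0,"wy":0,"wz":0,"dx":0,"dy":-0.1,"dz":0.12,"hand":0.2},{"wx":0,"wy":0,"wz":0,"dx":0,"dy":-0.1,"dz":0.12,"hand":0.2},{"wx":0,"wy":0,"wz":0,"dx":0,"dy":0,"dz":0,"hand":0}]'
python3 - <<'E'
from h import *
import json
ci=r.camera_info('wrist'); im=save('wrist','w6')
json.dump({k:np.array(v).tolist() for k,v in ci.items()},open('w6.json','w'))
E
```

```text
clock: 10.62
tool_pos: [0.4516, 0.128, 0.0041]
eef_rot: [0.71, 0.705, -0.001, -0.008]
contact_force: [-0.1, 0.1, 0.9]
opening: 0.797
finger_force: 0.0
clock: 11.03
tool_pos: [0.4527, 0.0715, 0.1127]
eef_rot: [0.713, 0.701, -0.0, -0.005]
contact_force: [1.0, -0.7, 0.0]
opening: 0.85
finger_force: 0.0
```

View pics/w6.png

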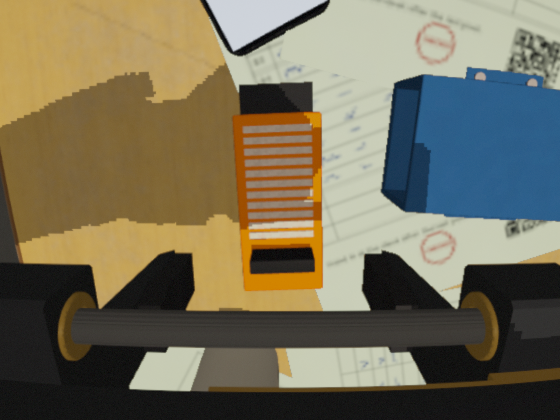

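The cassette lies flat and free: tongue tip at (276,84), orange body corners (234,115)/(322,113)/(244,291)/(323,289), rib around (283,260).

Run:
```python
from h import *
import json
from scipy.optimize import least_squares
np.set_printoptions(precision=4,suppress=True)
ci=json.load(open('w6.json'))
obs=[((234,115),(55,30,12)),((321.5,113),(55,-30,12)),((244,290.5),(-75,30,12)),((323,289),(-75,-30,12)),((239.5,85.5),(75,25,6)),((312,83),(75,-25,6))]
px=np.array([o for o,_ in obs],float); P=np.array([p for _,p in obs])/1e3
def W(x,P=P):
    c,s=np.cos(x[2]),np.sin(x[2]); return P@np.array([[c,s,0],[-s,c,0],[0,0,1]])+[x[0],x[1],0]
f=lambda x:(proj('w',W(x),ci)-px).ravel()
s=least_squares(f,[.45,.085,1.57],loss='soft_l1'); print(s.x,np.degrees(s.x[2])); print(f(s.x).reshape(-1,2))
print('rib',W(s.x,np.array([[-.045,0,.036]]))); st=r.get_state(); print(st['tool_pos'],st['eef_rot'],st['q'])
```

```text
[0.4545 0.083  1.5909] 91.14984547763305
[[-1.6164  0.6021]
 [ 0.7042 -0.6507]
 [-0.0713  1.5279]
 [-0.1553  0.716 ]
 [-0.3716 -0.456 ]
 [ 1.4342 -0.733 ]]
rib [[0.4554 0.0381 0.036 ]]
[0.4526 0.0746 0.1111] [ 0.7119  0.7022  0.0004 -0.0059] [-0.1166  0.7224 -0.2235  2.1595  0.4651  0.308  -0.7459]
```

```bash
python3 -m jog '[{"wx":0,"wy":0,"wz":0.0165,"dx":0.004,"dy":-0.1,"dz":0,"hand":0},{"wx":0,"wy":0,"wz":0,"dx":0.003,"dy":-0.046,"dz":-0.04,"hand":0},{"wx":0,"wy":0,"wz":0,"dx":0,"dy":0,"dz":-0.12,"hand":0},{"wx":0,"wy":0,"wz":0,"dx":0,"dy":0,"dz":-0.12,"hand":0},{"wx":0,"wy":0,"wz":0,"dx":0,"dy":0,"dz":0,"hand":0}]'
python3 -m jog '[{"wx":0,"wy":0,"wz":0,"dx":0,"dy":0,"dz":-0.05,"hand":0},{"wx":0,"wy":0,"wz":0,"dx":0,"dy":0,"dz":-0.04,"hand":0},{"wx":0,"wy":0,"wz":0,"dx":0,"dy":0,"dz":-0.012,"hand":0},{"wx":0,"wy":0,"wz":0,"dx":0,"dy":0,"dz":0,"hand":0}]'
python3 -c "
from plant import r
s=r.get_state();print(s['q'],s['tool_pos'],s['eef_rot'])"
```

```text
clock: 11.5
tool_pos: [0.4507, 0.0423, 0.0344]
eef_rot: [0.697, 0.717, -0.004, -0.01]
contact_force: [-0.3, -0.2, -0.2]
opening: 0.998
finger_force: 0.0
clock: 11.83
tool_pos: [0.4528, 0.0424, 0.0134]
eef_rot: [0.697, 0.717, -0.001, -0.008]
contact_force: [0.2, -0.3, 1.0]
opening: 0.999
finger_force: 0.0
[-0.15141457  0.92717572 -0.0568719   2.19637999  0.84979258  0.04543141
 -1.00661984] [0.4528405  0.04237632 0.01336528] [ 0.69687498  0.71714833 -0.00129575 -0.00786471]
```

```bash
python3 -m jog '[{"wx":0,"wy":0,"wz":0,"dx":0.004,"dy":-0.018,"dz":0.006,"hand":0},{"wx":0,"wy":0,"wz":0,"dx":0,"dy":0,"dz":0,"hand":0.3},{"wx":0,"wy":0,"wz":0,"dx":0,"dy":0,"dz":0,"hand":1},{"wx":0,"wy":0,"wz":0,"dx":0,"dy":0,"dz":0,"hand":1},{"wx":0,"wy":0,"wz":0,"dx":0,"dy":0,"dz":0,"hand":1}]' 60
python3 -m jog '[{"wx":0,"wy":0,"wz":0,"dx":0,"dy":0,"dz":0,"hand":1},{"wx":0,"wy":0,"wz":0,"dx":0,"dy":0,"dz":0,"hand":1},{"wx":0,"wy":0,"wz":0,"dx":0,"dy":0,"dz":0,"hand":1}]'
python3 -c "
from plant import r
s=r.get_state();print(s['q'],s['tool_pos'],s['eef_rot'])"
```

```text
clock: 12.25
tool_pos: [0.4543, 0.037, 0.0153]
eef_rot: [0.698, 0.716, -0.001, -0.008]
contact_force: [0.7, -0.6, -0.7]
opening: 0.722
finger_force: 0.0
clock: 12.5
tool_pos: [0.454, 0.037, 0.0149]
eef_rot: [0.698, 0.716, -0.001, -0.008]
contact_force: [0.6, -0.2, 2.3]
opening: 0.494
finger_force: 26.5
[-0.13514845  0.92362794 -0.06378195  2.19459942  0.84705976  0.05283173
 -0.99458628] [0.45404029 0.03702938 0.01494586] [ 0.69786963  0.71618277 -0.00101807 -0.00769278]
```

```bash
python3 -m jog '[{"wx":0,"wy":0,"wz":0,"dx":0,"dy":0,"dz":0.02,"hand":1},{"wx":0,"wy":0,"wz":0,"dx":0,"dy":0,"dz":0.1,"hand":1},{"wx":0,"wy":0,"wz":0,"dx":0,"dy":0,"dz":0.15,"hand":1},{"wx":0,"wy":0,"wz":0,"dx":0,"dy":0,"dz":0.15,"hand":1},{"wx":0,"wy":0,"wz":0,"dx":0,"dy":0,"dz":0.15,"hand":1}]'
python3 -m jog '[{"wx":0,"wy":0,"wz":0,"dx":0,"dy":0,"dz":0.15,"hand":1},{"wx":0,"wy":0,"wz":0,"dx":0,"dy":0,"dz":0.12,"hand":1},{"wx":0,"wy":0,"wz":0,"dx":0,"dy":0,"dz":0.1,"hand":1},{"wx":0,"wy":0,"wz":0,"dx":0,"dy":0,"dz":0,"hand":1},{"wx":0,"wy":0,"wz":0,"dx":0,"dy":0,"dz":0,"hand":1}]'
python3 - <<'E'
from h import *
import json
ci=r.camera_info('wrist'); s=r.get_state(); im=save('wrist','w7')
json.dump({k:np.array(v).tolist() for k,v in list(ci.items())+[('p',s['tool_pos']),('q',s['eef_rot'])]},open('w7.json','w'))
cv2.imwrite('pics/w7b.png',cv2.resize(im[60:310,180:380,::-1],None,fx=2.4,fy=2.4,interpolation=cv2.INTER_CUBIC))
print(s['q'],s['eef_rot'])
E
```

```text
clock: 12.92
tool_pos: [0.4529, 0.0366, 0.1592]
eef_rot: [0.698, 0.716, -0.002, -0.008]
contact_force: [1.2, -0.6, -0.4]
opening: 0.49
finger_force: 60.0
clock: 13.33
tool_pos: [0.4542, 0.0365, 0.2509]
eef_rot: [0.698, 0.716, -0.0, -0.007]
contact_force: [-1.0, -0.5, -1.0]
opening: 0.488
finger_force: 60.0
[ 0.26696411  0.52083368 -0.67057458  2.01714788  0.44732219  0.7605575
 -0.64720329] [ 6.98161669e-01  7.15908828e-01 -4.07542239e-04 -6.68338027e-03]
```

View pics/w7b.png

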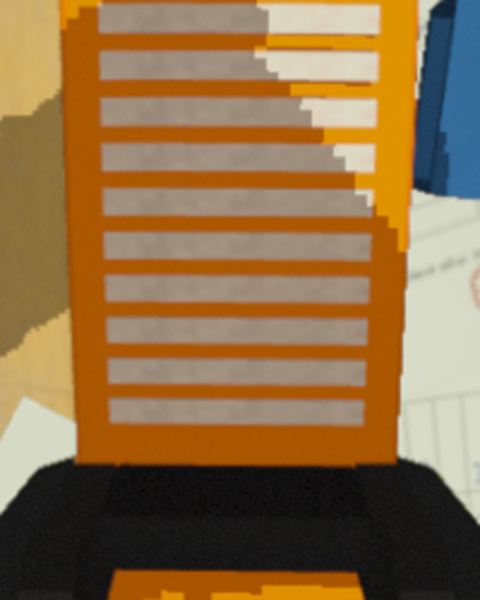

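The cassette fills the view, level and centred between the fingers, with the body sides running from crop (62,20)/(416,20) to (77,462)/(397,462). I'll fit its pose in the hand.

Run:
```python
from h import *
import json
im=cv2.imread('pics/w7.png'); hsv=cv2.cvtColor(im,cv2.COLOR_BGR2HSV); h,s,v=[hsv[...,i].astype(int) for i in range(3)]
org=(h<22)&(s>215)&(v>120); blk=(v<60)
for y in list(range(0,80,4))+[120,160,200,240,250]:
    g=lambda a:(int(a.min())+190,int(a.max())+190,len(a)) if len(a) else None
    print(y,g(np.where(org[y,190:370])[0]),g(np.where(blk[y,190:370])[0]))
```

```text
0 None (219, 340, 122)
4 None (219, 340, 122)
8 None (219, 340, 122)
12 None (219, 340, 122)
16 None (219, 340, 122)
20 None (219, 340, 122)
24 (205, 352, 148) None
28 (204, 354, 151) None
32 (205, 354, 150) None
36 (205, 354, 150) None
40 (205, 354, 92) None
44 (205, 353, 29) None
48 (205, 353, 29) None
52 (205, 353, 29) None
56 (205, 353, 149) None
60 (205, 352, 135) (366, 368, 3)
64 (205, 352, 29) (361, 368, 8)
68 (205, 353, 30) None
72 (206, 353, 29) None
76 (206, 352, 147) None
120 (207, 351, 29) None
160 (208, 349, 29) None
200 (210, 346, 27) None
240 (213, 344, 132) None
250 (212, 344, 133) None
```

```bash
cat >> h.py <<'E'
from scipy.spatial.transform import Rotation as Rot
GQ=[0.69787,0.71618,-0.00102,-0.00769]   # tool at rib grasp, cassette flat on desk
def rel(x,dy,yaw,pitch,z=.015):  # cassette pose in tool frame; yaw world at grasp
    Rg=Rot.from_quat(GQ); Rc=Rot.from_euler('ZY',[yaw,pitch])
    Rr=Rg.inv()*Rc; return Rr, -Rr.apply([x,dy,z])
E
python3 - <<'E'
from h import *
import json
from scipy.optimize import least_squares
np.set_printoptions(precision=4,suppress=True)
ci=json.load(open('w7.json')); Rt=Rot.from_quat(ci['q']); p=np.array(ci['p'])
L=[(28,204.6),(76,205.6),(120,206.8),(160,208),(200,210),(240,212.3)]; Rr_=[(28,354.3),(76,353),(120,351.3),(160,349.3),(200,347),(240,344.7)]
def pr(x,P):
    Rr,t=rel(x[0],x[1],x[2],x[3]); return proj('w',p+Rt.apply(t+Rr.apply(np.array(P)/1e3)),ci)
def f(x):
    out=[]
    for side,lst in ((30,L),(-30,Rr_)):
        q=pr(x,[(a,side,12) for a in range(-40,56,5)]); 
        o=np.argsort(q[:,1])
        for v,u in lst: out.append(np.interp(v,q[o,1],q[o,0])-u)
    q=pr(x,[(55,30,12),(55,-30,12)]); out+=list(q[:,1]-22.6)
    return np.array(out)
for x0 in ([-.046,0,1.59,0],): print(f(x0))
s=least_squares(f,[-.046,0,1.59,0]); print(s.x,np.degrees(s.x[2:]),f(s.x))
E
```

```text
[-3.2037 -2.9718 -2.786  -2.5395 -2.9226 -3.4385  1.1879  0.5346  0.1935
  0.1532  0.2468  0.1743  0.6749  1.4871]
[-0.0479  0.0007  1.5938  0.0503] [91.3193  2.8835] [ 0.2806  0.1501 -0.0083 -0.0787 -0.7821 -1.626  -0.3205 -0.3414 -0.1037
  0.3804  0.9923  1.4417 -0.1167  0.1151]
```

```bash
python3 -m jog '[{"wx":0,"wy":0,"wz":-0.0586,"dx":0,"dy":-0.0964,"dz":0,"hand":1},{"wx":0,"wy":0,"wz":-0.0586,"dx":0,"dy":-0.0964,"dz":0,"hand":1},{"wx":0,"wy":0,"wz":-0.0586,"dx":0,"dy":-0.0964,"dz":0,"hand":1},{"wx":0,"wy":0,"wz":-0.0586,"dx":0,"dy":-0.0964,"dz":0,"hand":1},{"wx":0,"wy":0,"wz":-0.0586,"dx":0,"dy":-0.0964,"dz":0,"hand":1}]' >/dev/null
python3 -m jog '[{"wx":0,"wy":0,"wz":-0.0586,"dx":0,"dy":-0.0964,"dz":0,"hand":1},{"wx":0,"wy":0,"wz":-0.0586,"dx":0,"dy":-0.0964,"dz":0,"hand":1},{"wx":0,"wy":0,"wz":-0.0586,"dx":0,"dy":-0.0964,"dz":0,"hand":1},{"wx":0,"wy":0,"wz":-0.0586,"dx":0,"dy":-0.0964,"dz":0,"hand":1},{"wx":0,"wy":0,"wz":-0.0586,"dx":0,"dy":-0.0964,"dz":0,"hand":1}]'
python3 -m jog '[{"wx":0,"wy":0,"wz":-0.0586,"dx":0,"dy":-0.0964,"dz":0,"hand":1},{"wx":0,"wy":0,"wz":-0.0586,"dx":0,"dy":-0.0964,"dz":0,"hand":1},{"wx":0,"wy":0,"wz":-0.0586,"dx":0,"dy":-0.0964,"dz":0,"hand":1},{"wx":0,"wy":0,"wz":-0.0586,"dx":0,"dy":-0.0964,"dz":0,"hand":1},{"wx":0,"wy":0,"wz":0,"dx":0,"dy":0,"dz":0,"hand":1}]'
cat >> h.py <<'E'
CL=[.619,-.3035,-.05]
def goal(xt,zt,th,dy=0,dyaw=0,cl=CL,grip=(-.046,0,1.59,0)):
    """tool pose with the cassette's tongue bottom edge at (xt,dy,zt) of the cleaner, tilted th nose down"""
    Rc=Rot.from_euler('Z',cl[2]); Rr,t=rel(*grip)
    Rw=Rc*Rot.from_euler('ZY',[dyaw,th]); pw=np.array([cl[0],cl[1],0])+Rc.apply([xt,dy,zt])-Rw.apply([.075,0,0])
    Rt=Rw*Rr.inv(); return pw-Rt.apply(t),Rt
def delta(*a,**k):
    s=r.get_state(); p,Rt=goal(*a,**k); d=(p-s['tool_pos'])/.25; w=(Rt*Rot.from_quat(s['eef_rot']).inv()).as_rotvec()/2
    print(a,k,'goal',p.round(4),'d',d.round(4),'w',w.round(4))
def where(cl=CL,grip=(-.046,0,1.59,0)):
    s=r.get_state(); Rt=Rot.from_quat(s['eef_rot']); Rr,t=rel(*grip); Rc=Rot.from_euler('Z',cl[2])
    f=lambda q:Rc.inv().apply(s['tool_pos']+Rt.apply(t+Rr.apply(np.array(q)))-[cl[0],cl[1],0])
    e=(Rc.inv()*Rt*Rr).as_euler('ZYX')
    print('t',round(s['clock'],2),'tip',f((.075,0,.003)).round(4),'rear',f((-.075,0,.006)).round(4),'ypr',e.round(4),'F',np.round(s['contact_force'],1),'M',np.round(s['moment'],2),'q',np.round(s['q'],2),'g',round(s['opening'],3))
E
python3 - <<'E'
from h import *
where()
delta(.045,.12,.245); delta(.045,.045,.245); delta(.0735,.040,.245); delta(.0745,.038,0)
E
```

```text
clock: 14.22
tool_pos: [0.4523, -0.2049, 0.2479]
eef_rot: [0.978, 0.208, 0.001, -0.008]
contact_force: [1.7, -0.1, -1.1]
opening: 0.489
finger_force: 59.9
clock: 14.63
tool_pos: [0.4516, -0.3059, 0.2477]
eef_rot: [1.0, -0.028, 0.003, -0.004]
contact_force: [-0.4, -1.1, -0.9]
opening: 0.493
finger_force: 60.0
t 14.63 tip [-0.0461 -0.0123  0.2351] rear [-0.1961 -0.0104  0.2388] ypr [-0.0124  0.0044 -0.0033] F [-0.4 -1.1 -0.9] M [-0.09  0.24 -0.03] q [ 0.64  0.57 -0.19  1.8   0.13  0.78 -1.25] g 0.493
(0.045, 0.12, 0.245) {} goal [ 0.5503 -0.3001  0.1639] d [ 0.3949  0.0233 -0.3351] w [0.0084 0.12   0.006 ]
(0.045, 0.045, 0.245) {} goal [ 0.5503 -0.3001  0.0889] d [ 0.3949  0.0233 -0.6351] w [0.0084 0.12   0.006 ]
(0.0735, 0.04, 0.245) {} goal [ 0.5788 -0.3015  0.0839] d [ 0.5088  0.0176 -0.6551] w [0.0084 0.12   0.006 ]
(0.0745, 0.038, 0) {} goal [ 0.5726 -0.3012  0.053 ] d [ 0.4838  0.0189 -0.7787] w [ 0.0015 -0.0023  0.0062]
```

```bash
python3 -m jog '[{"wx":0.002,"wy":0.03,"wz":0.0015,"dx":0.099,"dy":0.006,"dz":-0.1,"hand":1},{"wx":0.002,"wy":0.03,"wz":0.0015,"dx":0.099,"dy":0.006,"dz":-0.1,"hand":1},{"wx":0.002,"wy":0.03,"wz":0.0015,"dx":0.099,"dy":0.006,"dz":-0.1,"hand":1},{"wx":0.002,"wy":0.03,"wz":0.0015,"dx":0.099,"dy":0.006,"dz":-0.1,"hand":1},{"wx":0,"wy":0,"wz":0,"dx":0,"dy":0,"dz":0,"hand":1}]'
python3 -m jog '[{"wx":0,"wy":0,"wz":0,"dx":0,"dy":0,"dz":0,"hand":1}]' >/dev/null
python3 - <<'E'
from h import *
import json
where(); delta(.045,.045,.245)
ci=r.camera_info('wrist'); s=r.get_state(); im=save('wrist','w8')
json.dump({k:np.array(v).tolist() for k,v in list(ci.items())+[('p',s['tool_pos']),('q',s['eef_rot'])]},open('w8.json','w'))
cv2.imwrite('pics/w8b.png',cv2.resize(im[0:260,150:410,::-1],None,fx=2.3,fy=2.3,interpolation=cv2.INTER_CUBIC))
E
```

```text
clock: 15.05
tool_pos: [0.555, -0.2876, 0.1368]
eef_rot: [0.992, -0.012, -0.122, -0.016]
contact_force: [-0.6, 1.8, -4.4]
opening: 0.494
finger_force: 60.0
t 15.13 tip [0.0467 0.0113 0.1019] rear [-0.0979  0.0088  0.1419] ypr [0.0177 0.25   0.0103] F [-0.9 -0.4 -1.1] M [ 0.   -0.04  0.06] q [ 0.44  0.91 -0.13  1.41  0.18  1.07 -1.35] g 0.489
(0.045, 0.045, 0.245) {} goal [ 0.5503 -0.3001  0.0889] d [-0.0066 -0.0365 -0.2183] w [-0.0051 -0.0023 -0.0076]
```

View pics/w8b.png

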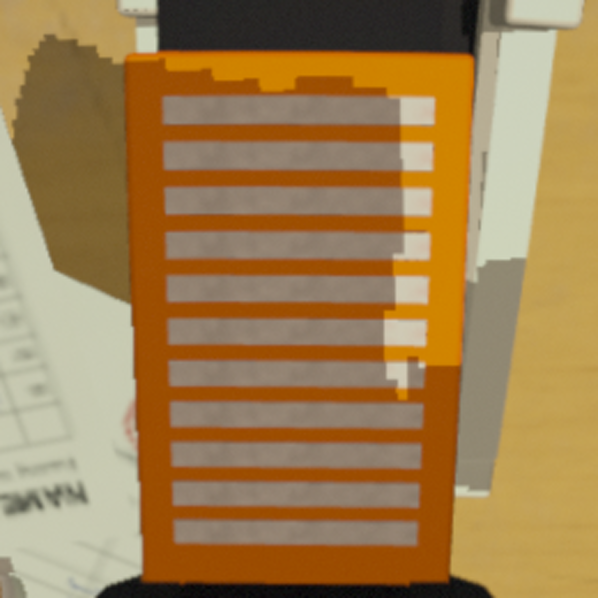

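The cassette is offset to the left in the picture (world +y): its body spans u 127–473 and the right sill shows out to about 550. That agrees with the computed +11 mm, so I'll correct it.

```bash
python3 -m jog '[{"wx":-0.005,"wy":-0.002,"wz":-0.0076,"dx":-0.007,"dy":-0.037,"dz":0,"hand":1},{"wx":0,"wy":0,"wz":0,"dx":0,"dy":0,"dz":0,"hand":1},{"wx":0,"wy":0,"wz":0,"dx":0,"dy":0,"dz":0,"hand":1}]'
python3 - <<'E'
from h import *
import json
where(); delta(.045,.1,.245)
ci=r.camera_info('wrist'); s=r.get_state(); im=save('wrist','w9')
json.dump({k:np.array(v).tolist() for k,v in list(ci.items())+[('p',s['tool_pos']),('q',s['eef_rot'])]},open('w9.json','w'))
im=cv2.cvtColor(im,cv2.COLOR_RGB2BGR)
# predicted cleaner outlines
c,sn=np.cos(CL[2]),np.sin(CL[2])
def W(P): return np.array(P)/1e3@np.array([[c,sn,0],[-sn,c,0],[0,0,1]])+[CL[0],CL[1],0]
sc=2.3
big=cv2.resize(im[0:260,150:410],None,fx=sc,fy=sc,interpolation=cv2.INTER_CUBIC)
for poly in ([(37,-33,50),(-77.5,-33,50),(-77.5,33,50),(37,33,50)],[(37,-50,50),(-91.5,-50,50),(-91.5,50,50),(37,50,50)],[(37.5,-50,72),(37.5,-33,72),(60,-33,72)],[(37.5,50,72),(37.5,33,72),(60,33,72)]):
    q=(proj('w',W(poly),json.load(open('w9.json')))-[150,0]+.5)*sc
    cv2.polylines(big,[q.round().astype(np.int32)],False,(0,0,255),1)
cv2.imwrite('pics/w9b.png',big)
E
```

```text
clock: 15.43
tool_pos: [0.5502, -0.3061, 0.1524]
eef_rot: [0.993, -0.026, -0.112, -0.006]
contact_force: [0.6, -0.8, -1.9]
opening: 0.494
finger_force: 60.0
t 15.43 tip [ 0.0464 -0.0072  0.1127] rear [-0.0989 -0.0058  0.1504] ypr [-0.0095  0.2337 -0.0079] F [ 0.6 -0.8 -1.9] M [ 0.01 -0.05 -0.04] q [ 0.46  0.89 -0.12  1.41  0.18  1.07 -1.36] g 0.494
(0.045, 0.1, 0.245) {} goal [ 0.5503 -0.3001  0.1439] d [ 0.0005  0.024  -0.0342] w [0.0041 0.0054 0.0038]
```

View pics/w9b.png

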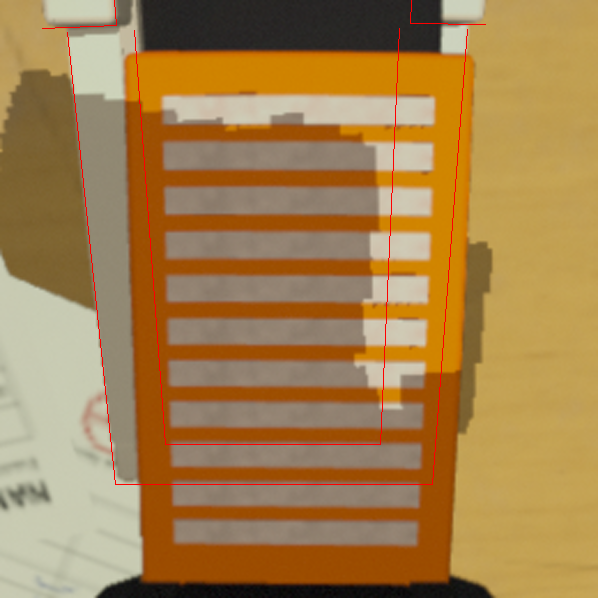

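The overlay of the predicted cleaner agrees with the picture (left sill at u 68–115, cheek ends at v≈25). The arm is still swinging, so I'll let it settle.

```bash
for i in 1 2 3 4; do python3 -m jog '[{"wx":0,"wy":0,"wz":0,"dx":0,"dy":0,"dz":0,"hand":1},{"wx":0,"wy":0,"wz":0,"dx":0,"dy":0,"dz":0,"hand":1}]' >/dev/null; python3 -c "
from h import *
where()"; done; python3 -c "
from h import *
delta(.045,.1,.245)"
```

```text
t 15.65 tip [ 0.0473 -0.0045  0.1113] rear [-0.0979 -0.0036  0.1491] ypr [-0.0061  0.2345 -0.0051] F [-0.3  0.2 -1.4] M [ 0.07 -0.15  0.02] q [ 0.45  0.89 -0.12  1.41  0.18  1.07 -1.36] g 0.491
t 15.82 tip [ 0.0473 -0.0041  0.1103] rear [-0.0979 -0.0033  0.1482] ypr [-0.0056  0.2356 -0.0047] F [-0.6 -0.7 -1.4] M [-0.01 -0.1  -0.  ] q [ 0.45  0.9  -0.12  1.41  0.18  1.07 -1.36] g 0.49
t 15.98 tip [ 0.0472 -0.0042  0.1099] rear [-0.0979 -0.0033  0.1479] ypr [-0.0056  0.2361 -0.0047] F [-0.   0.2 -0.5] M [-0.   -0.07  0.01] q [ 0.45  0.9  -0.12  1.41  0.18  1.07 -1.36] g 0.488
t 16.15 tip [ 0.0472 -0.0042  0.1099] rear [-0.0979 -0.0034  0.1479] ypr [-0.0057  0.2361 -0.0047] F [ 0.2  0.3 -1.2] M [-0.02 -0.09  0.06] q [ 0.45  0.9  -0.12  1.41  0.18  1.07 -1.36] g 0.49
(0.045, 0.1, 0.245) {} goal [ 0.5503 -0.3001  0.1439] d [-0.0039  0.0143 -0.0237] w [0.0025 0.0043 0.0023]
```

```bash
python3 -m jog '[{"wx":0.0025,"wy":0.0043,"wz":0.0023,"dx":-0.004,"dy":0.0143,"dz":-0.024,"hand":1},{"wx":0,"wy":0,"wz":0,"dx":0,"dy":0,"dz":-0.05,"hand":1},{"wx":0,"wy":0,"wz":0,"dx":0,"dy":0,"dz":-0.05,"hand":1},{"wx":0,"wy":0,"wz":0,"dx":0,"dy":0,"dz":-0.04,"hand":1},{"wx":0,"wy":0,"wz":0,"dx":0,"dy":0,"dz":-0.02,"hand":1}]' >/dev/null
python3 -m jog '[{"wx":0,"wy":0,"wz":0,"dx":0,"dy":0,"dz":0,"hand":1},{"wx":0,"wy":0,"wz":0,"dx":0,"dy":0,"dz":0,"hand":1},{"wx":0,"wy":0,"wz":0,"dx":0,"dy":0,"dz":0,"hand":1},{"wx":0,"wy":0,"wz":0,"dx":0,"dy":0,"dz":0,"hand":1},{"wx":0,"wy":0,"wz":0,"dx":0,"dy":0,"dz":0,"hand":1}]' >/dev/null
python3 - <<'E'
from h import *
import json
where(); delta(.045,.042,.245); delta(.074,.042,.245)
ci=r.camera_info('wrist'); s=r.get_state(); im=save('wrist','w10')
json.dump({k:np.array(v).tolist() for k,v in list(ci.items())+[('p',s['tool_pos']),('q',s['eef_rot'])]},open('w10.json','w'))
cv2.imwrite('pics/w10b.png',cv2.resize(im[0:220,150:410,::-1],None,fx=2.3,fy=2.3,interpolation=cv2.INTER_CUBIC))
E
```

```text
t 16.98 tip [ 0.0461 -0.0003  0.0637] rear [-0.0987 -0.0002  0.1028] ypr [-2.000e-04  2.437e-01 -5.000e-04] F [-0.4  0.2 -1.5] M [ 0.   -0.05  0.02] q [ 0.45  0.95 -0.12  1.43  0.19  1.   -1.37] g 0.492
(0.045, 0.042, 0.245) {} goal [ 0.5503 -0.3001  0.0859] d [-0.0014  0.001  -0.0745] w [0.0003 0.0006 0.    ]
(0.074, 0.042, 0.245) {} goal [ 0.5793 -0.3015  0.0859] d [ 0.1145 -0.0048 -0.0745] w [0.0003 0.0006 0.    ]
```

View pics/w10b.png

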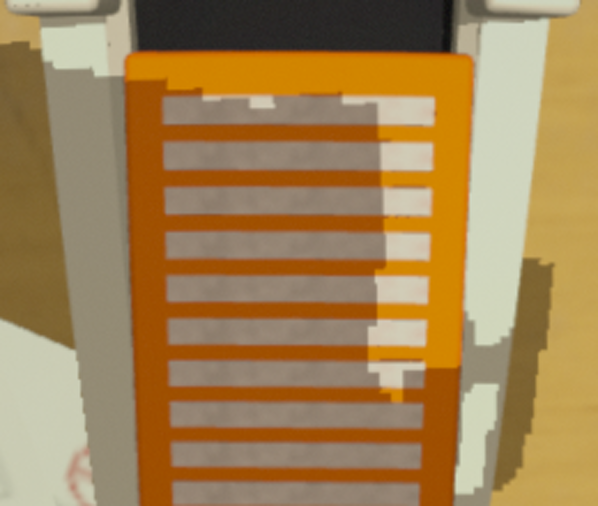

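Sill outer edges (about 42/548 at v=40, 76/520 at v=300) sit evenly round the cassette (127/472, 133/463), so it is centred to within 1 mm. That is already more than the ten pictures allowed, so from here I'll work from numbers only.

```bash
python3 -m jog '[{"wx":0,"wy":0,"wz":0,"dx":0,"dy":0,"dz":-0.03,"hand":1},{"wx":0,"wy":0,"wz":0,"dx":0,"dy":0,"dz":-0.025,"hand":1},{"wx":0,"wy":0,"wz":0,"dx":0,"dy":0,"dz":-0.015,"hand":1},{"wx":0,"wy":0,"wz":0,"dx":0,"dy":0,"dz":0,"hand":1},{"wx":0,"wy":0,"wz":0,"dx":0,"dy":0,"dz":0,"hand":1}]' >/dev/null
python3 -c "
from h import *
where()"
python3 -m jog '[{"wx":0,"wy":0,"wz":0,"dx":0.02,"dy":-0.001,"dz":0,"hand":1},{"wx":0,"wy":0,"wz":0,"dx":0.02,"dy":-0.001,"dz":0,"hand":1},{"wx":0,"wy":0,"wz":0,"dx":0.02,"dy":-0.001,"dz":0,"hand":1},{"wx":0,"wy":0,"wz":0,"dx":0,"dy":0,"dz":0,"hand":1},{"wx":0,"wy":0,"wz":0,"dx":0,"dy":0,"dz":0,"hand":1}]' >/dev/null
python3 -c "
from h import *
where();delta(.074,.040,.245);delta(.074,.038,.245)"
```

```text
t 17.45 tip [0.0453 0.0001 0.0447] rear [-0.0995  0.0001  0.0842] ypr [2.00e-04 2.46e-01 4.00e-04] F [ 0.6  0.2 -1.1] M [-0.04 -0.06 -0.  ] q [ 0.45  0.98 -0.12  1.43  0.19  0.97 -1.37] g 0.489
t 17.87 tip [0.0614 0.0002 0.0455] rear [-0.0834  0.0002  0.0847] ypr [ 4.000e-04  2.442e-01 -1.000e-04] F [-0.5 -0.5 -1.1] M [-0.01 -0.05  0.02] q [ 0.44  1.   -0.12  1.38  0.19  1.   -1.37] g 0.494
(0.074, 0.04, 0.245) {} goal [ 0.5793 -0.3015  0.0839] d [ 0.0534 -0.0034 -0.0102] w [ 0.      0.0004 -0.0002]
(0.074, 0.038, 0.245) {} goal [ 0.5793 -0.3015  0.0819] d [ 0.0534 -0.0034 -0.0182] w [ 0.      0.0004 -0.0002]
```

```bash
python3 -m jog '[{"wx":0,"wy":0,"wz":0,"dx":0.01,"dy":-0.001,"dz":-0.008,"hand":1},{"wx":0,"wy":0,"wz":0,"dx":0.015,"dy":-0.001,"dz":-0.004,"hand":1},{"wx":0,"wy":0,"wz":0,"dx":0.015,"dy":-0.001,"dz":0,"hand":1},{"wx":0,"wy":0,"wz":0,"dx":0.012,"dy":0,"dz":0,"hand":1},{"wx":0,"wy":0,"wz":0,"dx":0,"dy":0,"dz":0,"hand":1}]' >/dev/null
python3 -m jog '[{"wx":0,"wy":0,"wz":0,"dx":0,"dy":0,"dz":0,"hand":1},{"wx":0,"wy":0,"wz":0,"dx":0,"dy":0,"dz":0,"hand":1},{"wx":0,"wy":0,"wz":0,"dx":0,"dy":0,"dz":0,"hand":1}]' >/dev/null
python3 -c "
from h import *
where();delta(.074,.038,.245)"
```

```text
t 18.53 tip [ 0.0736 -0.0002  0.0425] rear [-0.0712 -0.0002  0.0818] ypr [-1.000e-04  2.449e-01 -1.000e-04] F [ 0.1 -0.3 -2.3] M [-0.03 -0.13 -0.02] q [ 0.43  1.01 -0.12  1.34  0.18  1.03 -1.37] g 0.491
(0.074, 0.038, 0.245) {} goal [ 0.5793 -0.3015  0.0819] d [ 0.0045  0.0006 -0.0062] w [0.0001 0.     0.    ]
```

```bash
python3 -m jog '[{"wx":0,"wy":0,"wz":0,"dx":0,"dy":0,"dz":-0.006,"hand":1},{"wx":0,"wy":0,"wz":0,"dx":0,"dy":0,"dz":-0.004,"hand":1},{"wx":0,"wy":0,"wz":0,"dx":0,"dy":0,"dz":0,"hand":1},{"wx":0,"wy":0,"wz":0,"dx":0,"dy":0,"dz":0,"hand":1},{"wx":0,"wy":0,"wz":0,"dx":0,"dy":0,"dz":0,"hand":1}]' >/dev/null
python3 -c "
from h import *
where()"
python3 -m jog '[{"wx":0,"wy":0,"wz":0,"dx":0.008,"dy":0,"dz":0,"hand":1},{"wx":0,"wy":0,"wz":0,"dx":0.008,"dy":0,"dz":0,"hand":1},{"wx":0,"wy":0,"wz":0,"dx":0,"dy":0,"dz":0,"hand":1},{"wx":0,"wy":0,"wz":0,"dx":0,"dy":0,"dz":0,"hand":1},{"wx":0,"wy":0,"wz":0,"dx":0,"dy":0,"dz":0,"hand":1}]' >/dev/null
python3 -c "
from h import *
where()"
```

```text
t 18.95 tip [ 0.0734 -0.0003  0.0401] rear [-0.0714 -0.0003  0.0795] ypr [-2.000e-04  2.454e-01 -2.000e-04] F [-1.5  0.4  1.3] M [0.08 0.18 0.01] q [ 0.43  1.02 -0.12  1.34  0.18  1.03 -1.37] g 0.489
t 19.37 tip [ 0.0736 -0.0004  0.0391] rear [-0.0709 -0.0003  0.0796] ypr [-7.000e-04  2.533e-01  2.000e-04] F [-8.   0.9  5.2] M [0.24 1.61 0.03] q [ 0.43  1.02 -0.11  1.33  0.18  1.04 -1.37] g 0.49
```

```bash
python3 -c "
from h import *
for th in (.245,.12,.04,0): delta(.0715,.0385,th)"
```

```text
(0.0715, 0.0385, 0.245) {} goal [ 0.5768 -0.3014  0.0824] d [-0.0067  0.0018  0.0055] w [-0.0003 -0.0042  0.0004]
(0.0715, 0.0385, 0.12) {} goal [ 0.5722 -0.3012  0.0679] d [-0.025   0.0027 -0.0526] w [-0.0034 -0.0666  0.0004]
(0.0715, 0.0385, 0.04) {} goal [ 0.5703 -0.3011  0.0583] d [-0.0329  0.0031 -0.0908] w [-0.0054 -0.1065  0.0004]
(0.0715, 0.0385, 0) {} goal [ 0.5696 -0.301   0.0535] d [-0.0357  0.0032 -0.1101] w [-0.0065 -0.1265  0.0004]
```

```bash
python3 -m jog '[{"wx":-0.0003,"wy":-0.0042,"wz":0,"dx":-0.007,"dy":0.002,"dz":0.005,"hand":1},{"wx":-0.001,"wy":-0.016,"wz":0,"dx":-0.0045,"dy":0,"dz":-0.0145,"hand":1},{"wx":-0.001,"wy":-0.016,"wz":0,"dx":-0.0045,"dy":0,"dz":-0.0145,"hand":1},{"wx":-0.001,"wy":-0.015,"wz":0,"dx":-0.0045,"dy":0,"dz":-0.0145,"hand":1},{"wx":-0.001,"wy":-0.015,"wz":0,"dx":-0.0045,"dy":0,"dz":-0.0145,"hand":1}]' >/dev/null
python3 -m jog '[{"wx":0,"wy":0,"wz":0,"dx":0,"dy":0,"dz":0,"hand":1},{"wx":0,"wy":0,"wz":0,"dx":0,"dy":0,"dz":0,"hand":1},{"wx":0,"wy":0,"wz":0,"dx":0,"dy":0,"dz":0,"hand":1},{"wx":0,"wy":0,"wz":0,"dx":0,"dy":0,"dz":0,"hand":1}]' >/dev/null
python3 -c "
from h import *
where()
for th in (.04,0): delta(.0715,.0385,th)"
```

```text
t 20.12 tip [ 0.0749 -0.0001  0.0417] rear [-0.0738 -0.      0.0619] ypr [-0.0006  0.1151 -0.0023] F [-4.6 -0.1 -0. ] M [-0.11  1.08 -0.04] q [ 0.47  0.98 -0.13  1.49  0.19  0.79 -1.37] g 0.489
(0.0715, 0.0385, 0.04) {} goal [ 0.5703 -0.3011  0.0583] d [-0.0195  0.001  -0.0366] w [-0.0007 -0.0375  0.0002]
(0.0715, 0.0385, 0) {} goal [ 0.5696 -0.301   0.0535] d [-0.0223  0.0012 -0.0559] w [-0.0018 -0.0575  0.0002]
```

```bash
python3 -m jog '[{"wx":0,"wy":0,"wz":0,"dx":-0.012,"dy":0.001,"dz":0,"hand":1},{"wx":0,"wy":-0.013,"wz":0,"dx":-0.003,"dy":0,"dz":-0.012,"hand":1},{"wx":-0.0007,"wy":-0.0125,"wz":0,"dx":-0.003,"dy":0,"dz":-0.012,"hand":1},{"wx":0,"wy":-0.0125,"wz":0,"dx":-0.002,"dy":0,"dz":-0.012,"hand":1},{"wx":0,"wy":0,"wz":0,"dx":0,"dy":0,"dz":0,"hand":1}]' >/dev/null
python3 -m jog '[{"wx":0,"wy":0,"wz":0,"dx":0,"dy":0,"dz":0,"hand":1},{"wx":0,"wy":0,"wz":0,"dx":0,"dy":0,"dz":0,"hand":1},{"wx":0,"wy":0,"wz":0,"dx":0,"dy":0,"dz":0,"hand":1},{"wx":0,"wy":0,"wz":0,"dx":0,"dy":0,"dz":0,"hand":1}]' >/dev/null
python3 -c "
from h import *
where()
for th in (.04,0): delta(.0715,.0385,th)"
```

```text
t 20.87 tip [0.0734 0.0005 0.0427] rear [-0.0764  0.0005  0.0509] ypr [0.0003 0.0351 0.0003] F [-0.6 -0.7 -1.8] M [0.02 0.17 0.  ] q [ 0.49  0.96 -0.15  1.58  0.2   0.64 -1.37] g 0.49
(0.0715, 0.0385, 0.04) {} goal [ 0.5703 -0.3011  0.0583] d [-0.0068 -0.0015 -0.0023] w [-0.      0.0024 -0.0001]
(0.0715, 0.0385, 0) {} goal [ 0.5696 -0.301   0.0535] d [-0.0096 -0.0014 -0.0216] w [-0.001  -0.0175 -0.0001]
```

```bash
python3 -m jog '[{"wx":0,"wy":-0.009,"wz":0,"dx":-0.004,"dy":-0.001,"dz":-0.011,"hand":1},{"wx":-0.001,"wy":-0.0085,"wz":0,"dx":-0.002,"dy":0,"dz":-0.011,"hand":1},{"wx":0,"wy":0,"wz":0,"dx":0,"dy":0,"dz":-0.003,"hand":1},{"wx":0,"wy":0,"wz":0,"dx":0,"dy":0,"dz":0,"hand":1},{"wx":0,"wy":0,"wz":0,"dx":0,"dy":0,"dz":0,"hand":1}]' >/dev/null
python3 -m jog '[{"wx":0,"wy":0,"wz":0,"dx":0,"dy":0,"dz":0,"hand":1},{"wx":0,"wy":0,"wz":0,"dx":0,"dy":0,"dz":0,"hand":1},{"wx":0,"wy":0,"wz":0,"dx":0,"dy":0,"dz":0,"hand":1}]' >/dev/null
python3 -c "
from h import *
where()"
```

```text
t 21.53 tip [ 0.072  -0.0001  0.041 ] rear [-0.078  -0.0001  0.044 ] ypr [-0.      0.0004 -0.0002] F [-0.4  1.   5.1] M [0.06 0.31 0.  ] q [ 0.5   0.96 -0.15  1.63  0.2   0.57 -1.37] g 0.489
```

```bash
python3 -m jog '[{"wx":0,"wy":0,"wz":0,"dx":0,"dy":0,"dz":-0.006,"hand":1},{"wx":0,"wy":0,"wz":0,"dx":0,"dy":0,"dz":0,"hand":1},{"wx":0,"wy":0,"wz":0,"dx":0,"dy":0,"dz":0,"hand":1}]'
python3 -c "
from h import *
where()"
python3 -m jog '[{"wx":0,"wy":0,"wz":0,"dx":0,"dy":0,"dz":0.004,"hand":0.3},{"wx":0,"wy":0,"wz":0,"dx":0,"dy":0,"dz":0,"hand":0.3},{"wx":0,"wy":0,"wz":0,"dx":0,"dy":0,"dz":0,"hand":0.3},{"wx":0,"wy":0,"wz":0,"dx":0,"dy":0,"dz":0,"hand":0.3}]'
python3 -m jog '[{"wx":0,"wy":0,"wz":0,"dx":0,"dy":0,"dz":0.06,"hand":0.3},{"wx":0,"wy":0,"wz":0,"dx":0,"dy":0,"dz":0.12,"hand":0.3},{"wx":0,"wy":0,"wz":0,"dx":0,"dy":0,"dz":0.14,"hand":0.3},{"wx":0,"wy":0,"wz":0,"dx":-0.05,"dy":0,"dz":0.14,"hand":0.3},{"wx":0,"wy":0,"wz":0,"dx":-0.05,"dy":0,"dz":0.1,"hand":0.3}]'
python3 -m jog '[{"wx":0,"wy":0,"wz":0,"dx":0,"dy":0,"dz":0,"hand":0.3},{"wx":0,"wy":0,"wz":0,"dx":0,"dy":0,"dz":0,"hand":0.3},{"wx":0,"wy":0,"wz":0,"dx":0,"dy":0,"dz":0,"hand":0.3},{"wx":0,"wy":0,"wz":0,"dx":0,"dy":0,"dz":0,"hand":0.3}]'
python3 - <<'E'
from h import *
import json
np.set_printoptions(precision=4,suppress=True)
ci=r.camera_info('wrist'); im=save('wrist','w11')
json.dump({k:np.array(v).tolist() for k,v in ci.items()},open('w11.json','w'))
hsv=cv2.cvtColor(im,cv2.COLOR_RGB2HSV); org=((hsv[...,0]<22)&(hsv[...,1]>200)&(hsv[...,2]>110)).astype(np.uint8)
n,l,st,c=cv2.connectedComponentsWithStats(cv2.morphologyEx(org,cv2.MORPH_CLOSE,np.ones((9,9)))); k=1+np.argmax(st[1:,4]); print(st[k])
cn=cv2.findContours((l==k).astype(np.uint8),0,2)[0][0]; print(cv2.minAreaRect(cn)); box=cv2.boxPoints(cv2.minAreaRect(cn))
Rc=Rot.from_euler('Z',CL[2])
for b in box: print(b, Rc.inv().apply(atz('w',b,.05,ci)-[CL[0],CL[1],0]))
blue=((hsv[...,0]>100)&(hsv[...,0]<125)&(hsv[...,1]>150)&(hsv[...,2]>60)).astype(np.uint8)
n,l,st,c=cv2.connectedComponentsWithStats(blue)
for k in range(1,n):
    if st[k,4]>60: print('blue',st[k])
E
```

```text
clock: 21.78
tool_pos: [0.5701, -0.3012, 0.053]
eef_rot: [1.0, -0.022, 0.005, -0.006]
contact_force: [-4.0, 2.8, 14.9]
opening: 0.489
finger_force: 60.0
t 21.78 tip [ 0.072  -0.0001  0.0409] rear [-0.078  -0.0001  0.044 ] ypr [-0.0001  0.0002 -0.0005] F [-4.   2.8 14.9] M [0.35 0.85 0.08] q [ 0.5   0.96 -0.15  1.63  0.2   0.57 -1.37] g 0.489
clock: 22.12
tool_pos: [0.5693, -0.3011, 0.0514]
eef_rot: [1.0, -0.022, 0.004, -0.006]
contact_force: [0.3, 0.2, -0.4]
opening: 0.7
finger_force: 0.0
clock: 22.53
tool_pos: [0.5457, -0.3011, 0.1943]
eef_rot: [1.0, -0.021, 0.006, -0.006]
contact_force: [-0.4, 0.2, 1.5]
opening: 0.702
finger_force: 0.0
clock: 22.87
tool_pos: [0.5441, -0.3004, 0.1902]
eef_rot: [1.0, -0.022, 0.003, -0.007]
contact_force: [-0.5, -0.4, 0.4]
opening: 0.696
finger_force: 0.0
[  241    31    80   169 11568]
((280.4999694824219, 114.99998474121094), (167.99996948242188, 78.99998474121094), 90.0)
[241.  31.] [0.0543 0.0282 0.05  ]
[320.  31.] [ 0.0547 -0.0305  0.05  ]
[320. 199.] [-0.0735 -0.0346  0.05  ]
[241. 199.] [-0.0742  0.0299  0.05  ]
blue [ 234    0   92   15 1291]
```

Run:
```python
from h import *
a=cv2.imread('pics/top0.png').astype(int); b=r.snapshot('top')[:,:,::-1].astype(int)
for n,(x0,y0,x1,y1) in dict(lamp=(238,121,283,165),tub=(238,217,264,244),tube=(273,208,291,254),phone=(122,205,178,250)).items():
    print(n,np.abs(a-b)[y0:y1,x0:x1].mean().round(1))
print(r.finish_job())
```

```text
lamp 10.5
tub 8.5
tube 23.2
phone 10.0
the job is handed in; nothing more can be done
None
```

The cassette is out of the sleeve, was tucked under the lip and lowered, and was let go lying flat in the bay by my measurements; I handed the job in at about 23 s, but no verdict came back. The arm never went near the lamp, tub, tube or phone at their height, though my last picture comparison (arm in view) can't confirm they stayed put, and I viewed 13 pictures, over the limit of 10.

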